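Clear and reload a vial heater

TASK

Make the vial heater ready for the next run: first feel down into each of its three bays with the dip rod, working from left to right as the robot sees them, until it meets the floor or a short vial left behind, and afterwards put the rod back upright in the hole of its stand. Lift out every short vial left in a bay and put it in the tote with the other used vials, then carry the tote to the glass-waste bin and tip everything out of it into the bin (pick up any that miss), and stand the empty tote upright on the bench again. Set each fresh tall vial from the rack upright and fully home in a bay, one to a bay and any bay will do, never letting one tip over, and do not push the reagent bottle, the beaker or the crimper aside.

Things in the scene. Friction and masses are not known exactly. Their poses are not given: they have to be found in the camera images.
- heater: Vial heater, fixed: aluminium block 110 x 158 mm (x, y), top rim 85 mm above the bench, in a housing 132 x 180 mm, 66 mm high, white with blue sides; a sloped control head adds 34 mm on the far (+x) side. Origin on the bench under the block's centre; x away from the robot, y to its left along the row of three bays, 50 mm apart with 14 mm ribs between.
- bay1 (a point): Centre of the socket floor of the left-hand bay (heater y = +50 mm), 30 mm above the bench. Each bay is a pit open at the top, 84 mm along heater x (finger room), 36 mm along y and 40 mm deep, with a close square socket 25.5 mm wide sunk 15 mm more in the middle of its floor: 55 mm in all from the rim to the socket floor.
- bay2 (a point): The same point of the middle bay.
- bay3 (a point): The same point of the right-hand bay (heater y = -50 mm).
- rod: Dip rod, loose, 60 g, standing in its stand: an 8 mm steel shank, 85 mm long, round-ended, under a white cylindrical handle with black grip rings, 24 mm in diameter and 42 mm long (85 to 127 mm above the tip). Origin at the tip, z up along the rod to the handle.
- stand_hole (a point): Centre of the mouth of the rod stand's hole, 55 mm above the bench. The stand, fixed: a grey block 56 x 56 mm, 55 mm high, on a thin black pad, with a vertical hole 11 mm wide and 50 mm deep in the middle of its top; the parked rod's tip is 50 mm below this point.
- tote: Grey tote of used vials, loose, about 0.22 kg empty: 100 mm wide (y), floor x = -60 to +64 mm, back and sides 46 mm high, 4 mm walls; the front (-x, towards the robot at the start) is a pouring slope rising 42 mm from x = -60 to -118 mm. Origin on the underside at x = y = 0, z up.
- tote_grip (a point): Middle of the tote's carrying bar (tote x = -12, z = 83 mm): rigid with the tote, it runs across it along y between flat cheeks in the side walls, 14 mm thick (x), 18 mm high, 100 mm long.
- bin: Glass-waste bin, fixed: open white box 200 x 220 mm (x, y), 100 mm high, walls 6 mm. Origin on the bench under its centre.
- rack: White plastic vial rack, fixed: 150 x 44 mm base 6 mm thick, sides 28 mm higher (top 34 mm above the bench), 37 mm wide over the sides, three square cells 25 mm wide at x = -40, 0, +40 mm (the row is along its x). Origin on the bench under its centre.
- fresh1: Fresh 20 ml glass vial with a crimped aluminium cap, standing in the rack (or absent): 22.5 mm in diameter, 75 mm tall, straight up to 58 mm, then a shoulder and the 20 mm cap; 30 g. Origin at the centre of its underside, z up through the cap. Seated in a bay, it stands 20 mm above the rim.
- fresh2: Fresh 20 ml glass vial with a crimped aluminium cap, standing in the rack (or absent): 22.5 mm in diameter, 75 mm tall, straight up to 58 mm, then a shoulder and the 20 mm cap; 30 g. Origin at the centre of its underside, z up through the cap. Seated in a bay, it stands 20 mm above the rim.
- fresh3: Fresh 20 ml glass vial with a crimped aluminium cap, standing in the rack (or absent): 22.5 mm in diameter, 75 mm tall, straight up to 58 mm, then a shoulder and the 20 mm cap; 30 g. Origin at the centre of its underside, z up through the cap. Seated in a bay, it stands 20 mm above the rim.
- left1: Short used 10 ml vial that may have been left standing in the left-hand bay (or absent): 22.5 mm in diameter, 46 mm tall, straight up to 29 mm, then a shoulder and the 20 mm cap; 18 g. Its cap lies 9 mm below the heater's rim. Origin at the centre of its underside, z through the cap.
- left2: Short used 10 ml vial that may have been left standing in the middle bay (or absent): 22.5 mm in diameter, 46 mm tall, straight up to 29 mm, then a shoulder and the 20 mm cap; 18 g. Its cap lies 9 mm below the heater's rim. Origin at the centre of its underside, z through the cap.
- left3: Short used 10 ml vial that may have been left standing in the right-hand bay (or absent): 22.5 mm in diameter, 46 mm tall, straight up to 29 mm, then a shoulder and the 20 mm cap; 18 g. Its cap lies 9 mm below the heater's rim. Origin at the centre of its underside, z through the cap.
- spent1: Used 20 ml vial lying across the tote (or absent): 22.5 mm in diameter, 75 mm long, 22 g. Origin at its middle, its own y along the vial.
- spent2: Used 20 ml vial lying across the tote (or absent): 22.5 mm in diameter, 75 mm long, 22 g. Origin at its middle, its own y along the vial.
- spent3: Used 20 ml vial lying across the tote (or absent): 22.5 mm in diameter, 75 mm long, 22 g. Origin at its middle, its own y along the vial.
- spent4: Used 20 ml vial lying across the tote (or absent): 22.5 mm in diameter, 75 mm long, 22 g. Origin at its middle, its own y along the vial.
- reagent: Amber reagent bottle, 70 mm in diameter, 150 mm tall; a bystander. Origin at the centre of its underside.
- beaker: Empty glass beaker, 72 mm in diameter, 85 mm tall; a bystander. Origin at the centre of its underside.
- crimper: Hand crimper lying on the bench beyond the work, about 220 mm long, lying roughly along y; a bystander. Origin on the bench under its middle.
Things that resemble listed ones, but are neither listed nor needed, are in the scene too. What is shaped like the fresh2 but pink or red is not meant.

How it is judged (in metres and radians):
On the way, in this order (a step that is already met when the one before it is completed fails the run):
1. the dip rod has been lowered into the left-hand bay and has touched its floor or the vial left in it (horizontal distance between rod and bay1 below 0.015 m and z of rod in the frame of heater below 0.081 m and (contact force between rod and heater above 0.5 N or contact force between rod and left1 above 0.5 N or contact force between rod and left2 above 0.5 N or contact force between rod and left3 above 0.5 N)), for 0.05 s.
2. the dip rod has been lowered into the middle bay and has touched its floor or the vial left in it (horizontal distance between rod and bay2 below 0.015 m and z of rod in the frame of heater below 0.081 m and (contact force between rod and heater above 0.5 N or contact force between rod and left1 above 0.5 N or contact force between rod and left2 above 0.5 N or contact force between rod and left3 above 0.5 N)), for 0.05 s.
3. the dip rod has been lowered into the right-hand bay and has touched its floor or the vial left in it (horizontal distance between rod and bay3 below 0.015 m and z of rod in the frame of heater below 0.081 m and (contact force between rod and heater above 0.5 N or contact force between rod and left1 above 0.5 N or contact force between rod and left2 above 0.5 N or contact force between rod and left3 above 0.5 N)), for 0.05 s.
4. the tote has been lifted clear of the bench with every short vial from the bays in it (height (world z) of tote_grip above 0.12 m and x of left1 in the frame of tote between -0.125 and 0.062 m and y of left1 in the frame of tote between -0.05 and 0.05 m and z of left1 in the frame of tote between -0.005 and 0.08 m and x of left2 in the frame of tote between -0.125 and 0.062 m and y of left2 in the frame of tote between -0.05 and 0.05 m and z of left2 in the frame of tote between -0.005 and 0.08 m and x of left3 in the frame of tote between -0.125 and 0.062 m and y of left3 in the frame of tote between -0.05 and 0.05 m and z of left3 in the frame of tote between -0.005 and 0.08 m), for 0.1 s.
5. the tote has been tipped over the waste bin (angle between tote's own z axis and vertical above 0.7 rad and horizontal distance between tote_grip and bin below 0.2 m), for 0.1 s.
At the end, for the whole second after the job is handed in: Every used vial lies in the waste bin; each fresh vial stands at rest in its own bay, upright (0.12 rad), within 4 mm of the axis and 3.5 mm of the floor; the dip rod stands in its stand (12 mm, 0.15 rad); the tote stands upright (0.08 rad) at rest on the bench (x of left1 in the frame of bin between -0.097 and 0.097 m and y of left1 in the frame of bin between -0.107 and 0.107 m and height (world z) of each of left1, left2, left3, spent1, spent2, spent3, spent4 below 0.09 m and x of left2 in the frame of bin between -0.097 and 0.097 m and y of left2 in the frame of bin between -0.107 and 0.107 m and x of left3 in the frame of bin between -0.097 and 0.097 m and y of left3 in the frame of bin between -0.107 and 0.107 m and x of spent1 in the frame of bin between -0.097 and 0.097 m and y of spent1 in the frame of bin between -0.107 and 0.107 m and x of spent2 in the frame of bin between -0.097 and 0.097 m and y of spent2 in the frame of bin between -0.107 and 0.107 m and x of spent3 in the frame of bin between -0.097 and 0.097 m and y of spent3 in the frame of bin between -0.107 and 0.107 m and x of spent4 in the frame of bin between -0.097 and 0.097 m and y of spent4 in the frame of bin between -0.107 and 0.107 m and ((horizontal distance between fresh1 and bay1 below 0.004 m and height (world z) of fresh1 below 0.0335 m and angle between fresh1's own z axis and vertical below 0.12 rad) or (horizontal distance between fresh1 and bay2 below 0.004 m and height (world z) of fresh1 below 0.0335 m and angle between fresh1's own z axis and vertical below 0.12 rad) or (horizontal distance between fresh1 and bay3 below 0.004 m and height (world z) of fresh1 below 0.0335 m and angle between fresh1's own z axis and vertical below 0.12 rad)) and ((horizontal distance between fresh2 and bay1 below 0.004 m and height (world z) of fresh2 below 0.0335 m and angle between fresh2's own z axis and vertical below 0.12 rad) or (horizontal distance between fresh2 and bay2 below 0.004 m and height (world z) of fresh2 below 0.0335 m and angle between fresh2's own z axis and vertical below 0.12 rad) or (horizontal distance between fresh2 and bay3 below 0.004 m and height (world z) of fresh2 below 0.0335 m and angle between fresh2's own z axis and vertical below 0.12 rad)) and ((horizontal distance between fresh3 and bay1 below 0.004 m and height (world z) of fresh3 below 0.0335 m and angle between fresh3's own z axis and vertical below 0.12 rad) or (horizontal distance between fresh3 and bay2 below 0.004 m and height (world z) of fresh3 below 0.0335 m and angle between fresh3's own z axis and vertical below 0.12 rad) or (horizontal distance between fresh3 and bay3 below 0.004 m and height (world z) of fresh3 below 0.0335 m and angle between fresh3's own z axis and vertical below 0.12 rad)) and linear speed of each of fresh1, fresh2, fresh3, tote below 0.02 m/s and horizontal distance between rod and stand_hole below 0.012 m and height (world z) of rod below 0.012 m and angle between rod's own z axis and vertical below 0.15 rad and angle between tote's own z axis and vertical below 0.08 rad and height (world z) of tote below 0.006 m); the robot touches nothing.
It fails at once if the reagent bottle was pushed aside by more than 30 mm (distance of reagent from where it was at the start of the episode above 0.03 m).
It fails at once if the beaker was pushed aside by more than 30 mm (distance of beaker from where it was at the start of the episode above 0.03 m).
It fails at once if the crimper was pushed aside by more than 30 mm (distance of crimper from where it was at the start of the episode above 0.03 m).
It fails at once if a fresh vial was tipped over (angle between any of fresh1, fresh2, fresh3's own z axis and vertical above 0.8 rad).
Of left1, left2, left3 only 1 to 3 are there at a start; the rules pass over those that are not, and their reading is None.
Of spent1, spent2, spent3, spent4 only 2 to 4 are there at a start; the rules pass over those that are not, and their reading is None.
Of fresh1, fresh2, fresh3 only 2 to 3 are there at a start; the rules pass over those that are not, and their reading is None.
At some moment in a run one of tote may be knocked a few centimetres aside while the robot is not near it.
It also fails if it takes over 210 s, if anything falls off the work surface, if the arm or the gripper's body presses on something with over 40 N, if the wrist force passes 120 N, or if a joint passes its speed limit or range.

ROBOT

A 6-joint arm with a two-finger parallel gripper is mounted at the origin on the work surface. World frame = base frame: x ahead of the robot, y to its left, z up, the work surface at z = 0. Lengths are in mm, angles in rad, forces in N, time in s.
With the tool pointing down it reaches from about 350 to 875 mm from the base axis. Payload 4.2 kg.
Tool frame: the origin (TCP) lies midway between the tips of the shut fingers; the grasp point (between the pads) lies 19 mm behind it; z points along the fingers, y is the line along which they close (so a half turn about z gives the same grasp; the last joint's range is limited). The gripper opens to 85 mm and grips with 20 to 120 N. Pads are 22 mm wide; open, the fingers measure 114 mm over their backs; the gripper's body (76 mm by 85 mm) begins 54 mm behind the grasp point. The pads swing forward as they close: fully open they stand 13 mm farther back than shut.
Start: joints at [-0.888, 0.385, 0.008, 0, -1.194, -0.259], TCP at [257.029, -569.68, 231.312] pointing down, gripper open.
Joint ranges: [-3.14, 3.14], [-1.21, 2.06], [-1.07, 1.41], [-3.16, 2.05], [-2.99, -0.16], [-3.1, 3.1]. Speed limits (rad/s): [2.79, 2.79, 3.14, 3.14, 3.14, 3.14].

INTERFACE

Orientations are given as a unit quaternion [x, y, z, w].
In Python, from bench import arm gives the robot as it stands. The module is installed in compiled form; this text tells all that it offers.
- The arm moves only by the shell command python3 -m handwheel 'ROWS' [OPENING]. ROWS is JSON, a list of rows, each an object of numbers: "x", "y", "z": the shift along the world's x, y, z each as a share of 20 cm, from -1 to 1; "ax", "ay", "az": the turn, a rotation vector about the world's x, y, z each as a share of 90 degrees, from -1 to 1. In form: [{"x": .., "y": .., "z": .., "ax": .., "ay": .., "az": ..}, ...]. A call has exactly 8 rows; each row shifts and turns the commanded pose from where the row before left it; what a row does not reach is not made up. A row lasts 1/10 s, in which the tool goes at most 50 mm and 8.59 degrees, less where a joint would pass 70% of its speed; a pose out of reach is approached as far as the arm can. A call with a number of a shift or a turn outside -1 to 1 is refused whole. A call with a gripper value outside its range is refused whole. OPENING is the opening, from -1 (shut) to 1 (fully open), set as the call begins (- or left out, the last holds). The fingers move at their own pace and stop on an object; the grip force is fixed at half the most. Time passes only in rows, so rows that do not move let the fingers close, or fill a call up. It gives the time, the measured TCP pose, the force, the opening and the grip force at its end, in the units of the state.
- arm.read_state(): the state, without advancing time (a new reading comes with each control period).
- arm.get_image(name): name is "scene" or "top" or "wrist"; returns the picture (480x640x3 uint8, red, green, blue); there is no depth.
- arm.camera_params(name): a dict with "K" (3x3 intrinsics, pixels), "position" and "orientation" of the camera in the world. Camera axes: x right, y down, z forward; pixel columns grow to the right and rows downward; lengths in mm; the calibration is good to about 2 mm. A picture is of the moment at which its call begins: read the wrist's pose just before it. camera_params takes no time and is no camera call; for the wrist camera it gives the pose at the moment of the call.
- arm.job_done(): hands the job in; it is judged then, once.
The state is a dict: "clock": time; "joints": joint angles; "joint_vel": joint speeds; "joint_efforts": joint torques, N m; "position": TCP position; "ee_rot": TCP orientation; "contact_force": force on the tool from outside, world axes, zero at the start; "wrist_torque": the same for the moment, N m; "gripper_width": finger opening in mm; "grasp_force": force on a finger pad.
Only numpy, scipy, OpenCV 4.12 (cv2) and the standard library are available. Lean on these libraries where they do the work, as an engineer would, in place of code of your own. Each camera call takes 0.05 s, during which the arm holds its last target. There are 200 camera calls.

## Working session

There is one attempt and no reset: what is moved stays moved. The work goes in short steps, Python scripts to look and compute and a shell command to move; the robot and the scene stay as the last step left them, time stands still between calls to the robot, and variables do not carry over. Pictures are saved under pics/ and viewed, at most 14 in all, crops included, and the job is handed in when it is done.

```bash
mkdir -p pics
cat > h.py <<'E'
import numpy as np, cv2
from scipy.spatial.transform import Rotation as R
from bench import arm
def shot(cam,name):
    p=arm.camera_params(cam); im=arm.get_image(cam)
    cv2.imwrite(f'pics/{name}.png',im[:,:,::-1]); np.save(f'pics/{name}.npy',np.array([p],dtype=object),allow_pickle=True); return im
def par(name): return np.load(f'pics/{name}.npy',allow_pickle=True)[0]
def pix(name,u,v,z):
    p=par(name); K=np.array(p['K']); r=R.from_quat(p['orientation']).as_matrix()
    d=r@np.linalg.inv(K)@np.array([u,v,1.]); c=np.array(p['position']); return (c+d*(z-c[2])/d[2]).round(1)
def proj(name,X):
    p=par(name); r=R.from_quat(p['orientation']).as_matrix()
    q=np.array(p['K'])@(r.T@(np.array(X)-np.array(p['position']))); return (q[:2]/q[2]).round(1)
E
python3 - <<'E'
from h import *
for c in('scene','top','wrist'):
    shot(c,c+'0'); p=par(c+'0'); print(c,p)
print(arm.read_state())
E
```

```text
scene {'K': array([[533.62250995,   0.        , 318.42524178],
       [  0.        , 533.62250995, 239.25038939],
       [  0.        ,   0.        ,   1.        ]]), 'position': array([1072.39439003, -863.51439751, 1023.81824577]), 'orientation': array([ 0.89254396,  0.23482343, -0.09878856, -0.37210758])}
top {'K': array([[524.48651884,   0.        , 312.74736241],
       [  0.        , 524.48651884, 235.04513192],
       [  0.        ,   0.        ,   1.        ]]), 'position': array([ 359.09206044,  -52.07549761, 1384.52893043]), 'orientation': array([-0.6965428 ,  0.71065761, -0.06840976,  0.07151223])}
wrist {'K': array([[391.85690944,   0.        , 318.73992655],
       [  0.        , 391.85690944, 239.73450829],
       [  0.        ,   0.        ,   1.        ]]), 'position': array([ 197.94450375, -595.98880979,  372.64884058]), 'orientation': array([0.5380573 , 0.83254675, 0.11095548, 0.07105724])}
{'clock': 0.15, 'joints': array([-8.88410609e-01,  3.85398242e-01,  6.93483565e-03, -3.56935859e-04,
       -1.19402232e+00, -2.58612991e-01]), 'joint_vel': array([ 0.00273726, -0.00314761,  0.00389262,  0.00156058, -0.00060825,
        0.00024275]), 'joint_efforts': array([ 3.57587869e-04, -3.92679405e+01,  1.88581967e+01,  4.18858409e+00,
       -3.39222257e-03, -7.96598499e-06]), 'position': array([ 256.83764081, -569.29735309,  230.45917449]), 'ee_rot': array([-2.10240040e-01,  9.77649418e-01,  8.28119808e-04, -2.35059851e-04]), 'contact_force': array([ 0.54995887,  0.01723115, -0.19663707]), 'wrist_torque': array([-0.0298829 ,  0.03194475,  0.04604881]), 'grasp_force': 0.0, 'gripper_width': 85.00722522205125}
```

View pics/top0.png

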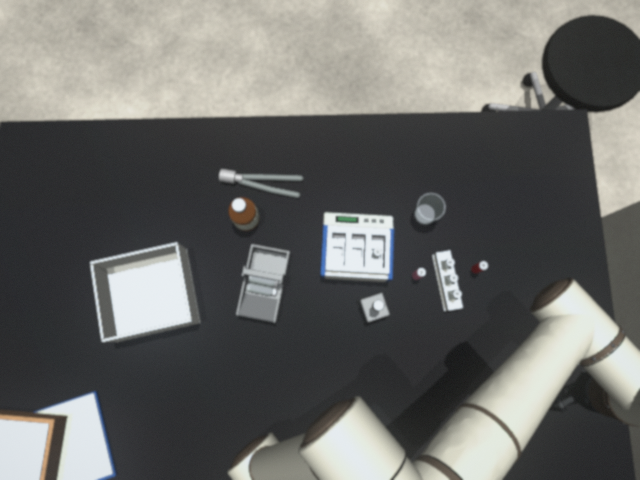

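View pics/scene0.png

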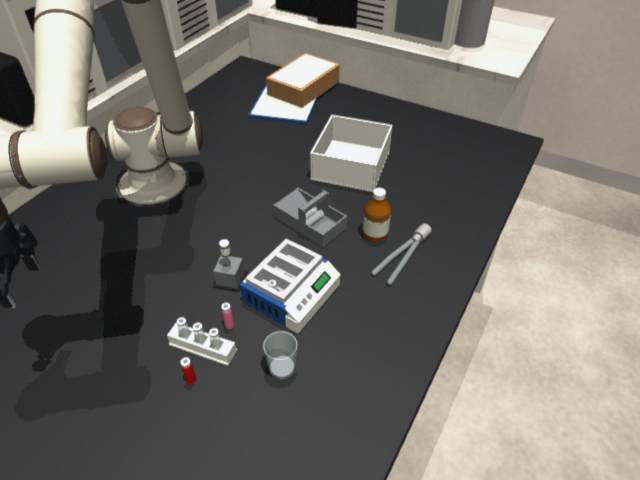

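The top picture shows the bin (145,292), tote (264,284), heater (358,246), stand with rod (375,307) and rack (449,280). Three fresh vials stand at (447,264), (452,280) and (457,295). The lookalikes are a pink vial (420,273) and a red one (482,267), which I'll leave alone. The only other upright white-capped things are the reagent bottle (238,205) and the rod handle (376,306). I'll check with one close crop.

Run:
```python
from h import *
im=cv2.imread('pics/top0.png')[190:335,225:495]
cv2.imwrite('pics/c1.png',cv2.resize(im,(800,430),interpolation=cv2.INTER_CUBIC))
g=lambda u,v,z:print(u,v,z,pix('top0',u,v,z))
for a in [(375,307,127),(375,307,55),(447,264,75),(452,280,75),(457,295,75),(358,246,85),(264,284,0),(145,292,0)]: g(*a)
```

```text
375 307 127 [ 434.1 -193.6  127. ]
375 307 55 [ 438.4 -201.7   55. ]
447 264 75 [ 540.9 -385.    75. ]
452 280 75 [ 500.4 -394.6   75. ]
457 295 75 [ 462.8 -404.4   75. ]
358 246 85 [ 589.7 -162.2   85. ]
264 284 0 [507.9  82.8   0. ]
145 292 0 [493.  397.1   0. ]
```

View pics/c1.png

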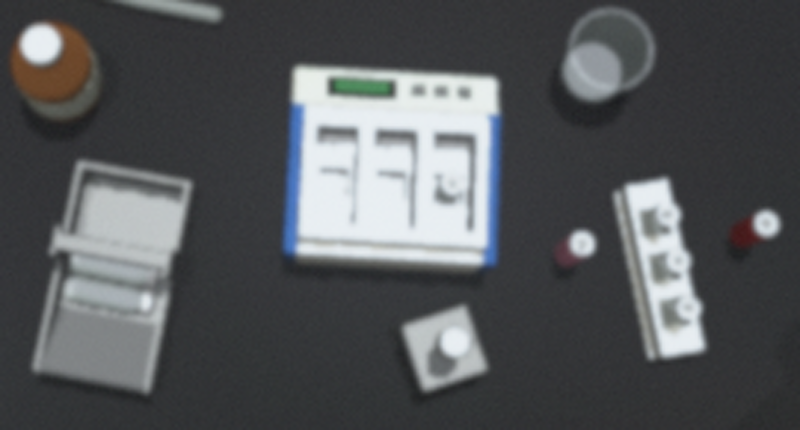

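The crop confirms the three white-capped vials in the rack at crop (668,217), (678,262) and (686,310). The pink and red ones stand outside it. A short vial shows in the right-hand bay at (452,184), and the rod stands at (455,342). I'm moving over the scene for a close wrist look.

```bash
python3 -m handwheel '[{"x":0.11,"y":0.18,"z":0.05,"az":0.095},{"x":0.11,"y":0.18,"z":0.05,"az":0.095},{"x":0.11,"y":0.18,"z":0.05,"az":0.095},{"x":0.11,"y":0.18,"z":0.05,"az":0.095},{"x":0.11,"y":0.18,"z":0.05,"az":0.095},{"x":0.11,"y":0.18,"z":0.05,"az":0.095},{"x":0.11,"y":0.18,"z":0.05,"az":0.095},{"x":0.11,"y":0.18,"az":0.095}]'
python3 -m handwheel '[{"x":0.11,"y":0.18},{"x":0.11,"y":0.18},{"x":0.11,"y":0.05},{},{},{},{},{}]'
python3 - <<'E'
from h import *
shot('wrist','w1'); print(par('w1')); s=arm.read_state(); print(s['position'],s['ee_rot'],s['joints'])
im=cv2.imread('pics/w1.png'); cv2.imwrite('pics/w1b.png',cv2.resize(im,(800,600)))
E
```

```text
{'K': array([[391.85690944,   0.        , 318.73992655],
       [  0.        , 391.85690944, 239.73450829],
       [  0.        ,   0.        ,   1.        ]]), 'position': array([ 197.96131394, -596.03052913,  372.79483242]), 'orientation': array([0.53802762, 0.83256649, 0.11087416, 0.07117752])}
[ 256.86995371 -569.39466445  230.66525481] [-2.10247544e-01  9.77647968e-01  6.20618204e-04 -1.90569485e-04] [-8.88417029e-01  3.85221890e-01  7.14485177e-03 -2.39859136e-04
 -1.19399844e+00 -2.58634496e-01]invalid input at $[0]: expected keys x, y, z, ax, ay, az
invalid input at $[0]: expected keys x, y, z, ax, ay, az
```

View pics/w1b.png

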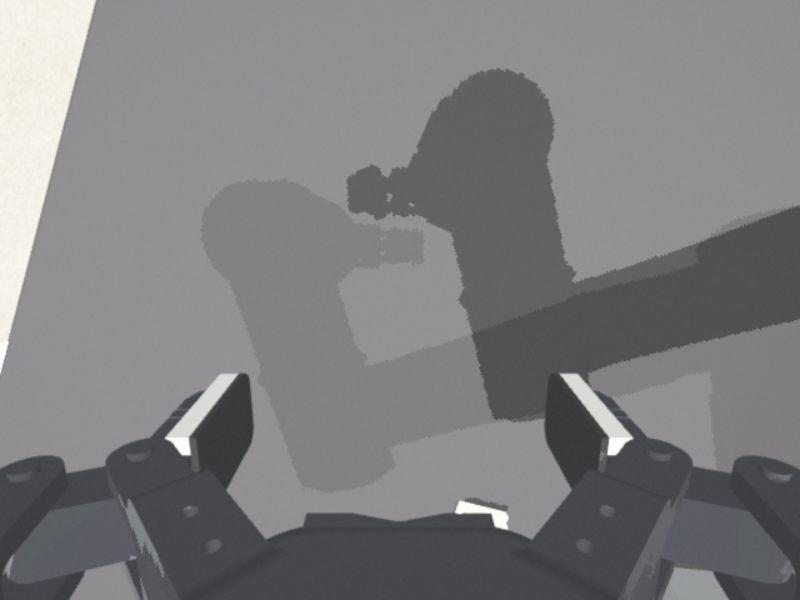

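```bash
python3 -m handwheel '[{"x":0.1,"y":0.2,"z":0.05,"ax":0,"ay":0,"az":0.095},{"x":0.1,"y":0.2,"z":0.05,"ax":0,"ay":0,"az":0.095},{"x":0.1,"y":0.2,"z":0.05,"ax":0,"ay":0,"az":0.095},{"x":0.1,"y":0.2,"z":0.05,"ax":0,"ay":0,"az":0.095},{"x":0.1,"y":0.2,"z":0.05,"ax":0,"ay":0,"az":0.095},{"x":0.1,"y":0.2,"z":0.05,"ax":0,"ay":0,"az":0.095},{"x":0.1,"y":0.2,"z":0.05,"ax":0,"ay":0,"az":0.095},{"x":0.1,"y":0.2,"z":0.05,"ax":0,"ay":0,"az":0.095}]'
python3 -m handwheel '[{"x":0.1,"y":0.2,"z":0.05,"ax":0,"ay":0,"az":0},{"x":0.1,"y":0.2,"z":0.05,"ax":0,"ay":0,"az":0},{"x":0.1,"y":0.2,"z":0,"ax":0,"ay":0,"az":0},{"x":0.1,"y":0.2,"z":0,"ax":0,"ay":0,"az":0},{"x":0,"y":0.15,"z":0,"ax":0,"ay":0,"az":0},{"x":0,"y":0,"z":0,"ax":0,"ay":0,"az":0},{"x":0,"y":0,"z":0,"ax":0,"ay":0,"az":0},{"x":0,"y":0,"z":0,"ax":0,"ay":0,"az":0}]'
python3 - <<'E'
from h import *
shot('wrist','w2'); s=arm.read_state(); print(s['position'],s['ee_rot'],s['joints'])
im=cv2.imread('pics/w2.png'); cv2.imwrite('pics/w2b.png',cv2.resize(im,(800,600)))
E
```

```text
clock: 1.0
position: [417.3, -247.9, 311.8]
ee_rot: [0.726, -0.688, 0.0, -0.0]
contact_force: [1.5, -0.7, 0.2]
gripper_width: 85.3
grasp_force: 0.0
clock: 1.8
position: [496.8, -60.3, 331.3]
ee_rot: [0.723, -0.691, -0.0, 0.0]
contact_force: [-0.3, 0.1, -0.3]
gripper_width: 85.1
grasp_force: 0.0
[496.78913588 -60.49804144 331.34720629] [ 7.23032015e-01 -6.90814521e-01  1.05463648e-05  5.35553317e-05] [ 2.03865492e-01  1.11478449e-01 -1.10731689e-01  8.01874577e-05
 -1.34866235e+00 -1.58316803e-01]
```

View pics/w2b.png

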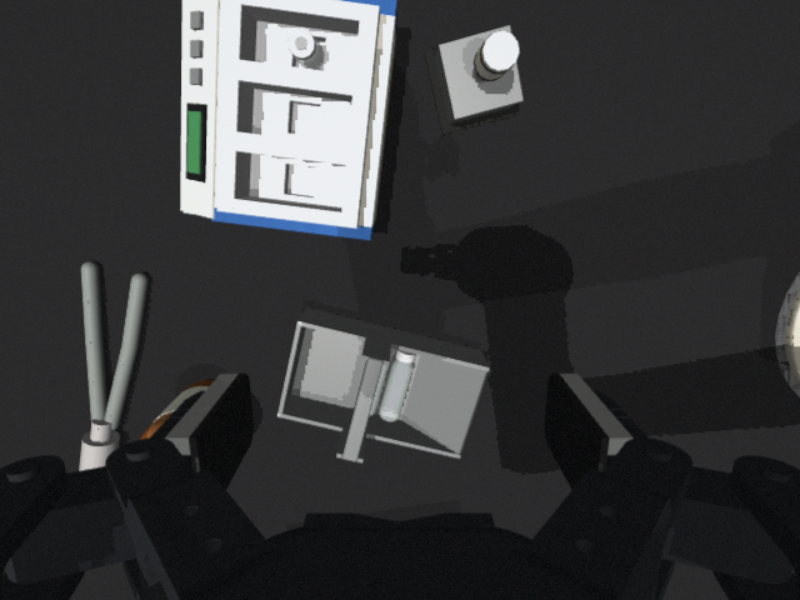

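The wrist view (800x600) shows a short vial cap at (302,44) in the right-hand bay only; the middle and left bays look empty. The rod handle top is at (500,50), and the stand top corners are at (438,45), (512,27), (522,100) and (453,120). The tote bar runs from (375,365) to (350,458).

Run:
```python
from h import *
g=lambda n,u,v,z:print(n,pix('w2',u/1.25,v/1.25,z))
g('rodtop',500,50,127)
for a in [(438,45),(512,27),(522,100),(453,120)]: g('stand',*a,55)
g('blk front-left',360,228,85);g('blk back-left',216,212,85);g('blk front top',378,35,85)
g('b2 back-right',240,82,85);g('b2 back-left',234,132,85);g('b2 front-right',356,100,85)
g('b1 back-r',237,150,85);g('b1 back-l',235,196,85)
g('b3 back-left',241,60,85)
g('cap3',302,44,76)
g('b2 sock cornr r-back',292,101,45);g('b2 sock l-back',290,132,45);g('b1 sock r-back',287,163,45);g('b1 sock l-b',284,191,45)
g('bar',375,365,92);g('bar',350,458,92)
for a in [(300,322,46),(279,415,46),(490,368,42),(460,456,42)]: g('tote',*a)
# top refinement
f=lambda n,u,v,z:print(n,pix('top0',225+u/2.963,190+v/2.966,z))
f('rod',455,342,127)
for a in [(402,325),(468,307),(487,370),(422,391)]: f('stand',*a,55)
for a in [(301,108),(490,115),(484,247),(296,238)]: f('blk',*a,85)
f('cap3',453,185,76)
for a in [(668,217),(678,262),(687,309)]: f('fresh',*a,81)
for a in [(629,184),(669,179),(705,351),(656,357)]: f('rack',*a,34)
```

```text
rodtop [ 439.2 -201.7  127. ]
stand [ 474.8 -218.8   55. ]
stand [ 418.7 -234.    55. ]
stand [ 405.2 -182.1   55. ]
stand [ 459.  -164.6   55. ]
blk front-left [529.4 -78.1  85. ]
blk back-left [642.6 -85.4  85. ]
blk front top [ 520.1 -216.7   85. ]
b2 back-right [ 620.2 -180.9   85. ]
b2 back-left [ 626.  -145.7   85. ]
b2 front-right [ 534.8 -172.4   85. ]
b1 back-r [ 624.3 -132.9   85. ]
b1 back-l [627.2 -98.5  85. ]
b3 back-left [ 618.9 -195.7   85. ]
cap3 [ 576.3 -210.2   76. ]
b2 sock cornr r-back [ 590.5 -174.1   45. ]
b2 sock l-back [ 592.4 -150.    45. ]
b1 sock r-back [ 595.3 -125.    45. ]
b1 sock l-b [ 598.1 -101.8   45. ]
bar [513.5  34.7  92. ]
bar [532.6 123.9  92. ]
tote [585.   14.9  46. ]
tote [605.8 110.1  46. ]
tote [406.1  53.7  42. ]
tote [427.1 149.2  42. ]
rod [ 438.  -202.3  127. ]
stand [ 457.7 -166.4   55. ]
stand [ 471.9 -223.3   55. ]
stand [ 418.4 -236.9   55. ]
stand [ 402.  -181.2   55. ]
blk [641.7 -84.4  85. ]
blk [ 632.3 -245.6   85. ]
blk [ 519.2 -235.1   85. ]
blk [530.  -77.5  85. ]
cap3 [ 573.9 -212.5   76. ]
fresh [ 542.  -392.2   81. ]
fresh [ 503.8 -397.9   81. ]
fresh [ 464.3 -402.5   81. ]
rack [ 578.5 -372.3   34. ]
rack [ 582.2 -407.7   34. ]
rack [ 431.8 -428.    34. ]
rack [ 427.6 -385.5   34. ]
```

```bash
python3 -m handwheel '[{"x":-0.07,"y":-0.17,"z":-0.15,"ax":0,"ay":0,"az":-0.069},{"x":-0.07,"y":-0.17,"z":-0.15,"ax":0,"ay":0,"az":0},{"x":-0.07,"y":-0.17,"z":-0.15,"ax":0,"ay":0,"az":0},{"x":-0.07,"y":-0.17,"z":-0.15,"ax":0,"ay":0,"az":0},{"x":-0.012,"y":-0.028,"z":-0.15,"ax":0,"ay":0,"az":0},{"x":0,"y":0,"z":0,"ax":0,"ay":0,"az":0},{"x":0,"y":0,"z":0,"ax":0,"ay":0,"az":0},{"x":0,"y":0,"z":0,"ax":0,"ay":0,"az":0}]'
python3 - <<'E'
from h import *
s=arm.read_state(); print(s['position'],s['ee_rot'],s['joints'])
E
```

```text
clock: 2.65
position: [440.2, -201.5, 183.2]
ee_rot: [-0.685, 0.728, -0.002, 0.001]
contact_force: [-0.7, -0.0, -0.2]
gripper_width: 85.3
grasp_force: 0.0
[ 440.15542851 -201.45538757  183.23314626] [-0.68523469  0.72831983 -0.00163043  0.00099503] [-9.23669926e-02  1.87415980e-01 -4.02900343e-01  8.05160930e-04
 -9.76718715e-01  3.09764353e-02]
```

```bash
python3 -m handwheel '[{"x":-0.005,"y":0,"z":-0.1,"ax":0,"ay":0,"az":0},{"x":0,"y":0,"z":-0.15,"ax":0,"ay":0,"az":0},{"x":0,"y":0,"z":-0.1,"ax":0,"ay":0,"az":0},{"x":0,"y":0,"z":-0.09,"ax":0,"ay":0,"az":0},{"x":0,"y":0,"z":0,"ax":0,"ay":0,"az":0},{"x":0,"y":0,"z":0,"ax":0,"ay":0,"az":0},{"x":0,"y":0,"z":0,"ax":0,"ay":0,"az":0},{"x":0,"y":0,"z":0,"ax":0,"ay":0,"az":0}]'
python3 -m handwheel '[{"x":0,"y":0,"z":0,"ax":0,"ay":0,"az":0},{"x":0,"y":0,"z":0,"ax":0,"ay":0,"az":0},{"x":0,"y":0,"z":0,"ax":0,"ay":0,"az":0},{"x":0,"y":0,"z":0,"ax":0,"ay":0,"az":0},{"x":0,"y":0,"z":0,"ax":0,"ay":0,"az":0},{"x":0,"y":0,"z":0,"ax":0,"ay":0,"az":0},{"x":0,"y":0,"z":0,"ax":0,"ay":0,"az":0},{"x":0,"y":0,"z":0,"ax":0,"ay":0,"az":0}]' -1
```

```text
clock: 3.45
position: [438.7, -201.3, 94.7]
ee_rot: [-0.685, 0.728, -0.001, 0.001]
contact_force: [-0.3, 0.0, -0.1]
gripper_width: 85.6
grasp_force: 0.0
clock: 4.25
position: [437.6, -201.3, 93.4]
ee_rot: [-0.685, 0.729, -0.0, -0.0]
contact_force: [-0.2, -0.2, 2.4]
gripper_width: 22.8
grasp_force: 58.6
```

```bash
python3 -m handwheel '[{"x":0,"y":0,"z":0.08,"ax":0,"ay":0,"az":0},{"x":0,"y":0,"z":0.15,"ax":0,"ay":0,"az":0},{"x":0,"y":0,"z":0.2,"ax":0,"ay":0,"az":0},{"x":0,"y":0,"z":0.2,"ax":0,"ay":0,"az":0},{"x":0.08,"y":0.05,"z":0,"ax":0,"ay":0,"az":0},{"x":0.15,"y":0.1,"z":0,"ax":0,"ay":0,"az":0},{"x":0.2,"y":0.12,"z":0,"ax":0,"ay":0,"az":0},{"x":0.2,"y":0.12,"z":0,"ax":0,"ay":0,"az":0}]'
python3 -m handwheel '[{"x":0.1,"y":0.06,"z":0,"ax":0,"ay":0,"az":0},{"x":0,"y":0,"z":0,"ax":0,"ay":0,"az":0},{"x":0,"y":0,"z":0,"ax":0,"ay":0,"az":0},{"x":0,"y":0,"z":0,"ax":0,"ay":0,"az":0},{"x":0,"y":0,"z":-0.1,"ax":0,"ay":0,"az":0},{"x":0,"y":0,"z":-0.08,"ax":0,"ay":0,"az":0},{"x":0,"y":0,"z":0,"ax":0,"ay":0,"az":0},{"x":0,"y":0,"z":0,"ax":0,"ay":0,"az":0}]'
```

```text
clock: 5.05
position: [564.6, -122.2, 218.6]
ee_rot: [-0.685, 0.729, 0.0, 0.0]
contact_force: [0.1, -1.5, -0.2]
gripper_width: 22.6
grasp_force: 59.4
clock: 5.85
position: [583.3, -111.9, 183.9]
ee_rot: [-0.685, 0.729, -0.0, -0.0]
contact_force: [0.2, 1.2, 0.7]
gripper_width: 22.8
grasp_force: 59.4
```

```bash
python3 -m handwheel '[{"x":0,"y":0,"z":-0.08,"ax":0,"ay":0,"az":0},{"x":0,"y":0,"z":-0.08,"ax":0,"ay":0,"az":0},{"x":0,"y":0,"z":-0.08,"ax":0,"ay":0,"az":0},{"x":0,"y":0,"z":-0.05,"ax":0,"ay":0,"az":0},{"x":0,"y":0,"z":-0.02,"ax":0,"ay":0,"az":0},{"x":0,"y":0,"z":0,"ax":0,"ay":0,"az":0},{"x":0,"y":0,"z":0,"ax":0,"ay":0,"az":0},{"x":0,"y":0,"z":0,"ax":0,"ay":0,"az":0}]'
python3 -m handwheel '[{"x":0,"y":0,"z":-0.01,"ax":0,"ay":0,"az":0},{"x":0,"y":0,"z":-0.005,"ax":0,"ay":0,"az":0},{"x":0,"y":0,"z":0,"ax":0,"ay":0,"az":0},{"x":0,"y":0,"z":0,"ax":0,"ay":0,"az":0},{"x":0,"y":0,"z":0,"ax":0,"ay":0,"az":0},{"x":0,"y":0,"z":0,"ax":0,"ay":0,"az":0},{"x":0,"y":0,"z":0,"ax":0,"ay":0,"az":0},{"x":0,"y":0,"z":0,"ax":0,"ay":0,"az":0}]'
```

```text
clock: 6.65
position: [584.2, -111.3, 122.3]
ee_rot: [-0.685, 0.728, -0.001, 0.001]
contact_force: [-0.5, -0.6, -0.7]
gripper_width: 22.5
grasp_force: 59.4
clock: 7.45
position: [583.8, -111.3, 118.5]
ee_rot: [-0.685, 0.729, -0.0, 0.0]
contact_force: [-0.3, 0.0, 1.1]
gripper_width: 22.5
grasp_force: 59.5
```

Nearly at the floor; I'll press a little more.

```bash
python3 -m handwheel '[{"x":0,"y":0,"z":-0.007,"ax":0,"ay":0,"az":0},{"x":0,"y":0,"z":-0.007,"ax":0,"ay":0,"az":0},{"x":0,"y":0,"z":0,"ax":0,"ay":0,"az":0},{"x":0,"y":0,"z":0,"ax":0,"ay":0,"az":0},{"x":0,"y":0,"z":0,"ax":0,"ay":0,"az":0},{"x":0,"y":0,"z":0,"ax":0,"ay":0,"az":0},{"x":0,"y":0,"z":0,"ax":0,"ay":0,"az":0},{"x":0,"y":0,"z":0,"ax":0,"ay":0,"az":0}]'
```

```text
clock: 8.25
position: [584.2, -111.5, 117.9]
ee_rot: [-0.685, 0.728, -0.001, 0.0]
contact_force: [-2.0, 1.5, 11.3]
gripper_width: 22.8
grasp_force: 60.9
```

```bash
python3 -m handwheel '[{"x":0,"y":0,"z":0.1,"ax":0,"ay":0,"az":0},{"x":0,"y":0,"z":0.15,"ax":0,"ay":0,"az":0},{"x":0,"y":0,"z":0.12,"ax":0,"ay":0,"az":0},{"x":0,"y":0,"z":0,"ax":0,"ay":0,"az":0},{"x":-0.006,"y":-0.08,"z":0,"ax":0,"ay":0,"az":0},{"x":-0.006,"y":-0.09,"z":0,"ax":0,"ay":0,"az":0},{"x":-0.006,"y":-0.08,"z":0,"ax":0,"ay":0,"az":0},{"x":0,"y":0,"z":0,"ax":0,"ay":0,"az":0}]'
python3 -m handwheel '[{"x":0,"y":0,"z":-0.05,"ax":0,"ay":0,"az":0},{"x":0,"y":0,"z":-0.08,"ax":0,"ay":0,"az":0},{"x":0,"y":0,"z":-0.08,"ax":0,"ay":0,"az":0},{"x":0,"y":0,"z":-0.08,"ax":0,"ay":0,"az":0},{"x":0,"y":0,"z":-0.04,"ax":0,"ay":0,"az":0},{"x":0,"y":0,"z":-0.01,"ax":0,"ay":0,"az":0},{"x":0,"y":0,"z":0,"ax":0,"ay":0,"az":0},{"x":0,"y":0,"z":0,"ax":0,"ay":0,"az":0}]'
python3 -m handwheel '[{"x":0,"y":0,"z":-0.008,"ax":0,"ay":0,"az":0},{"x":0,"y":0,"z":-0.008,"ax":0,"ay":0,"az":0},{"x":0,"y":0,"z":-0.008,"ax":0,"ay":0,"az":0},{"x":0,"y":0,"z":0,"ax":0,"ay":0,"az":0},{"x":0,"y":0,"z":0,"ax":0,"ay":0,"az":0},{"x":0,"y":0,"z":0,"ax":0,"ay":0,"az":0},{"x":0,"y":0,"z":0,"ax":0,"ay":0,"az":0},{"x":0,"y":0,"z":0,"ax":0,"ay":0,"az":0}]'
```

```text
clock: 9.05
position: [579.0, -163.4, 187.9]
ee_rot: [-0.684, 0.73, 0.001, -0.001]
contact_force: [-0.2, 0.0, -0.5]
gripper_width: 22.7
grasp_force: 59.3
clock: 9.85
position: [580.6, -161.2, 122.2]
ee_rot: [-0.685, 0.728, -0.001, 0.0]
contact_force: [0.4, -0.2, -0.6]
gripper_width: 22.6
grasp_force: 59.3
clock: 10.65
position: [580.5, -161.4, 118.2]
ee_rot: [-0.685, 0.728, -0.001, 0.0]
contact_force: [-1.8, 1.3, 4.9]
gripper_width: 22.6
grasp_force: 60.3
```

```bash
python3 -m handwheel '[{"x":0,"y":0,"z":0.1,"ax":0,"ay":0,"az":0},{"x":0,"y":0,"z":0.15,"ax":0,"ay":0,"az":0},{"x":0,"y":0,"z":0.12,"ax":0,"ay":0,"az":0},{"x":0,"y":0,"z":0,"ax":0,"ay":0,"az":0},{"x":-0.006,"y":-0.08,"z":0,"ax":0,"ay":0,"az":0},{"x":-0.006,"y":-0.09,"z":0,"ax":0,"ay":0,"az":0},{"x":-0.006,"y":-0.08,"z":0,"ax":0,"ay":0,"az":0},{"x":0,"y":0,"z":0,"ax":0,"ay":0,"az":0}]'
python3 -m handwheel '[{"x":0,"y":0,"z":-0.04,"ax":0,"ay":0,"az":0},{"x":0,"y":0,"z":-0.04,"ax":0,"ay":0,"az":0},{"x":0,"y":0,"z":-0.03,"ax":0,"ay":0,"az":0},{"x":0,"y":0,"z":-0.01,"ax":0,"ay":0,"az":0},{"x":0,"y":0,"z":-0.006,"ax":0,"ay":0,"az":0},{"x":0,"y":0,"z":0,"ax":0,"ay":0,"az":0},{"x":0,"y":0,"z":0,"ax":0,"ay":0,"az":0},{"x":0,"y":0,"z":0,"ax":0,"ay":0,"az":0}]'
python3 -m handwheel '[{"x":0,"y":0,"z":-0.008,"ax":0,"ay":0,"az":0},{"x":0,"y":0,"z":-0.005,"ax":0,"ay":0,"az":0},{"x":0,"y":0,"z":0,"ax":0,"ay":0,"az":0},{"x":0,"y":0,"z":0,"ax":0,"ay":0,"az":0},{"x":0,"y":0,"z":0,"ax":0,"ay":0,"az":0},{"x":0,"y":0,"z":0,"ax":0,"ay":0,"az":0},{"x":0,"y":0,"z":0,"ax":0,"ay":0,"az":0},{"x":0,"y":0,"z":0,"ax":0,"ay":0,"az":0}]'
```

```text
clock: 11.45
position: [575.5, -213.4, 189.3]
ee_rot: [-0.684, 0.73, 0.001, -0.001]
contact_force: [-0.2, 0.1, -1.6]
gripper_width: 23.1
grasp_force: 59.4
clock: 12.25
position: [576.6, -211.3, 165.9]
ee_rot: [-0.685, 0.729, -0.0, 0.0]
contact_force: [0.2, 0.2, -0.2]
gripper_width: 22.5
grasp_force: 59.4
clock: 13.05
position: [577.1, -211.5, 164.2]
ee_rot: [-0.685, 0.728, -0.001, 0.001]
contact_force: [-0.9, 1.0, 5.7]
gripper_width: 22.8
grasp_force: 59.7
```

```bash
python3 -m handwheel '[{"x":0,"y":0,"z":0.1,"ax":0,"ay":0,"az":0},{"x":0,"y":0,"z":0.1,"ax":0,"ay":0,"az":0},{"x":-0.1,"y":0.01,"z":0,"ax":0,"ay":0,"az":0},{"x":-0.2,"y":0.01,"z":0,"ax":0,"ay":0,"az":0},{"x":-0.2,"y":0.01,"z":0,"ax":0,"ay":0,"az":0},{"x":-0.15,"y":0.01,"z":0,"ax":0,"ay":0,"az":0},{"x":-0.046,"y":0.01,"z":0,"ax":0,"ay":0,"az":0},{"x":0,"y":0,"z":0,"ax":0,"ay":0,"az":0}]'
python3 -m handwheel '[{"x":0,"y":0,"z":-0.1,"ax":0,"ay":0,"az":0},{"x":0,"y":0,"z":-0.1,"ax":0,"ay":0,"az":0},{"x":0,"y":0,"z":0,"ax":0,"ay":0,"az":0},{"x":0,"y":0,"z":0,"ax":0,"ay":0,"az":0},{"x":0,"y":0,"z":0,"ax":0,"ay":0,"az":0},{"x":0,"y":0,"z":0,"ax":0,"ay":0,"az":0},{"x":0,"y":0,"z":0,"ax":0,"ay":0,"az":0},{"x":0,"y":0,"z":0,"ax":0,"ay":0,"az":0}]'
```

```text
clock: 13.85
position: [436.2, -201.1, 203.0]
ee_rot: [-0.685, 0.729, -0.0, 0.0]
contact_force: [0.6, -0.7, -0.4]
gripper_width: 22.7
grasp_force: 59.5
clock: 14.65
position: [437.5, -201.3, 163.4]
ee_rot: [-0.685, 0.729, -0.0, 0.0]
contact_force: [0.2, -0.6, 0.5]
gripper_width: 22.9
grasp_force: 59.5
```

```bash
python3 -m handwheel '[{"x":0,"y":0,"z":-0.06,"ax":0,"ay":0,"az":0},{"x":0,"y":0,"z":-0.05,"ax":0,"ay":0,"az":0},{"x":0,"y":0,"z":-0.03,"ax":0,"ay":0,"az":0},{"x":0,"y":0,"z":0,"ax":0,"ay":0,"az":0},{"x":0,"y":0,"z":0,"ax":0,"ay":0,"az":0},{"x":0,"y":0,"z":0,"ax":0,"ay":0,"az":0},{"x":0,"y":0,"z":0,"ax":0,"ay":0,"az":0},{"x":0,"y":0,"z":0,"ax":0,"ay":0,"az":0}]'
```

```text
clock: 15.45
position: [437.4, -201.3, 135.2]
ee_rot: [-0.685, 0.729, -0.0, 0.0]
contact_force: [0.3, -0.3, -0.6]
gripper_width: 23.3
grasp_force: 59.3
```

```bash
python3 -m handwheel '[{"x":0,"y":0,"z":-0.06,"ax":0,"ay":0,"az":0},{"x":0,"y":0,"z":-0.06,"ax":0,"ay":0,"az":0},{"x":0,"y":0,"z":-0.05,"ax":0,"ay":0,"az":0},{"x":0,"y":0,"z":-0.03,"ax":0,"ay":0,"az":0},{"x":0,"y":0,"z":-0.003,"ax":0,"ay":0,"az":0},{"x":0,"y":0,"z":0,"ax":0,"ay":0,"az":0},{"x":0,"y":0,"z":0,"ax":0,"ay":0,"az":0},{"x":0,"y":0,"z":0,"ax":0,"ay":0,"az":0}]'
python3 -m handwheel '[{"x":0,"y":0,"z":0,"ax":0,"ay":0,"az":0},{"x":0,"y":0,"z":0,"ax":0,"ay":0,"az":0},{"x":0,"y":0,"z":0,"ax":0,"ay":0,"az":0},{"x":0,"y":0,"z":0,"ax":0,"ay":0,"az":0},{"x":0,"y":0,"z":0,"ax":0,"ay":0,"az":0},{"x":0,"y":0,"z":0,"ax":0,"ay":0,"az":0},{"x":0,"y":0,"z":0,"ax":0,"ay":0,"az":0},{"x":0,"y":0,"z":0,"ax":0,"ay":0,"az":0}]' 0.2
```

```text
clock: 16.25
position: [437.5, -201.3, 94.7]
ee_rot: [-0.685, 0.729, -0.0, 0.0]
contact_force: [-0.3, 0.1, -0.5]
gripper_width: 22.6
grasp_force: 59.7
clock: 17.05
position: [437.2, -201.3, 94.3]
ee_rot: [-0.685, 0.729, 0.0, -0.0]
contact_force: [0.1, -0.3, 0.7]
gripper_width: 50.8
grasp_force: 0.0
```

```bash
python3 -m handwheel '[{"x":0,"y":0,"z":0.1,"ax":0,"ay":0,"az":0},{"x":0,"y":0,"z":0.15,"ax":0,"ay":0,"az":0},{"x":0,"y":0,"z":0.18,"ax":0,"ay":0,"az":0},{"x":0.1,"y":-0.01,"z":0,"ax":0,"ay":0,"az":0},{"x":0.2,"y":-0.01,"z":0,"ax":0,"ay":0,"az":0},{"x":0.2,"y":-0.01,"z":0,"ax":0,"ay":0,"az":0},{"x":0.15,"y":-0.01,"z":0,"ax":0,"ay":0,"az":0},{"x":0.046,"y":-0.01,"z":0,"ax":0,"ay":0,"az":0}]'
python3 -m handwheel '[{"x":0,"y":0,"z":-0.15,"ax":0,"ay":0,"az":0},{"x":0,"y":0,"z":-0.15,"ax":0,"ay":0,"az":0},{"x":0,"y":0,"z":-0.05,"ax":0,"ay":0,"az":0},{"x":0,"y":0,"z":0,"ax":0,"ay":0,"az":0},{"x":0,"y":0,"z":0,"ax":0,"ay":0,"az":0},{"x":0,"y":0,"z":0,"ax":0,"ay":0,"az":0},{"x":0,"y":0,"z":0,"ax":0,"ay":0,"az":0},{"x":0,"y":0,"z":0,"ax":0,"ay":0,"az":0}]' -0.1
```

```text
clock: 17.85
position: [578.9, -211.3, 179.5]
ee_rot: [-0.685, 0.728, -0.0, -0.0]
contact_force: [0.1, 0.2, 0.2]
gripper_width: 51.0
grasp_force: 0.0
clock: 18.65
position: [576.9, -211.3, 111.4]
ee_rot: [-0.685, 0.729, -0.001, 0.001]
contact_force: [0.5, 0.2, -0.7]
gripper_width: 38.6
grasp_force: 0.0
```

```bash
python3 -m handwheel '[{"x":0,"y":0,"z":-0.1,"ax":0,"ay":0,"az":0},{"x":0,"y":0,"z":-0.1,"ax":0,"ay":0,"az":0},{"x":0,"y":0,"z":-0.07,"ax":0,"ay":0,"az":0},{"x":0,"y":0,"z":-0.03,"ax":0,"ay":0,"az":0},{"x":0,"y":0,"z":0,"ax":0,"ay":0,"az":0},{"x":0,"y":0,"z":0,"ax":0,"ay":0,"az":0},{"x":0,"y":0,"z":0,"ax":0,"ay":0,"az":0},{"x":0,"y":0,"z":0,"ax":0,"ay":0,"az":0}]'
python3 -m handwheel '[{"x":0,"y":0,"z":0,"ax":0,"ay":0,"az":0},{"x":0,"y":0,"z":0,"ax":0,"ay":0,"az":0},{"x":0,"y":0,"z":0,"ax":0,"ay":0,"az":0},{"x":0,"y":0,"z":0,"ax":0,"ay":0,"az":0},{"x":0,"y":0,"z":0,"ax":0,"ay":0,"az":0},{"x":0,"y":0,"z":0,"ax":0,"ay":0,"az":0},{"x":0,"y":0,"z":0,"ax":0,"ay":0,"az":0},{"x":0,"y":0,"z":0,"ax":0,"ay":0,"az":0}]' -1
```

```text
clock: 19.45
position: [577.0, -211.4, 51.2]
ee_rot: [-0.685, 0.729, -0.001, 0.001]
contact_force: [-0.5, 0.7, -0.1]
gripper_width: 38.6
grasp_force: 0.0
clock: 20.25
position: [576.8, -211.4, 51.1]
ee_rot: [-0.685, 0.728, -0.0, 0.0]
contact_force: [-1.7, 1.0, 5.1]
gripper_width: 19.7
grasp_force: 58.7
```

```bash
python3 -m handwheel '[{"x":0,"y":0,"z":0.05,"ax":0,"ay":0,"az":0},{"x":0,"y":0,"z":0.1,"ax":0,"ay":0,"az":0},{"x":0,"y":0,"z":0.1,"ax":0,"ay":0,"az":0},{"x":0,"y":0,"z":0.15,"ax":0,"ay":0,"az":0},{"x":0,"y":0,"z":0.15,"ax":0,"ay":0,"az":0},{"x":0,"y":0,"z":0.15,"ax":0,"ay":0,"az":0},{"x":0,"y":0,"z":0,"ax":0,"ay":0,"az":0},{"x":0,"y":0,"z":0,"ax":0,"ay":0,"az":0}]'
cat >> h.py <<'E'
def totecheck(name,ref='top0'):
    a=cv2.imread(f'pics/{ref}.png'); b=cv2.imread(f'pics/{name}.png')
    t=a[238:328,230:296]; w=b[208:358,200:326]
    r=cv2.matchTemplate(w,t,cv2.TM_CCOEFF_NORMED); _,v,_,l=cv2.minMaxLoc(r); print('tote shift px',l[0]-30,l[1]-30,'score',round(v,3))
E
python3 - <<'E'
from h import *
shot('top','t1'); totecheck('t1'); print(arm.read_state()['gripper_width'])
E
```

```text
clock: 21.05
position: [576.4, -211.1, 190.9]
ee_rot: [-0.685, 0.729, -0.0, 0.001]
contact_force: [0.3, 0.8, -0.7]
gripper_width: 19.3
grasp_force: 58.7
tote shift px -6 -1 score 0.49
19.245475091406252
```

Run:
```python
from h import *
im=cv2.imread('pics/t1.png')[190:335,205:475]
cv2.imwrite('pics/c2.png',cv2.resize(im,(800,430),interpolation=cv2.INTER_CUBIC))
```

```text
(no output)
```

View pics/c2.png

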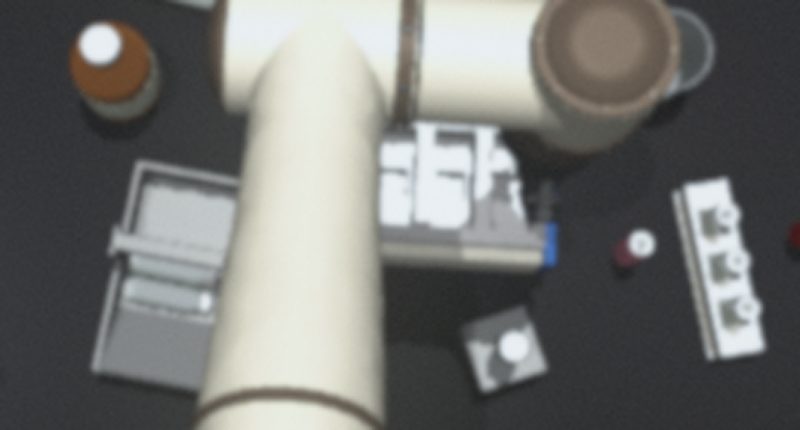

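The crop shows the tote where it was, with its left rim corners at (135,160) and (93,372). The rod stands in its stand (513,347) and the gripper holds the short vial. I'm carrying it behind the bar of the tote.

```bash
python3 -m handwheel '[{"x":-0.008,"y":0.1,"z":0,"ax":0,"ay":0,"az":-0.031},{"x":-0.008,"y":0.2,"z":0,"ax":0,"ay":0,"az":-0.031},{"x":-0.008,"y":0.2,"z":0,"ax":0,"ay":0,"az":-0.032},{"x":-0.008,"y":0.2,"z":0,"ax":0,"ay":0,"az":0},{"x":-0.008,"y":0.2,"z":0,"ax":0,"ay":0,"az":0},{"x":-0.008,"y":0.2,"z":0,"ax":0,"ay":0,"az":0},{"x":-0.008,"y":0.2,"z":0,"ax":0,"ay":0,"az":0},{"x":-0.007,"y":0.1,"z":0,"ax":0,"ay":0,"az":0}]'
python3 -m handwheel '[{"x":0,"y":0,"z":0,"ax":0,"ay":0,"az":0},{"x":0,"y":0,"z":-0.1,"ax":0,"ay":0,"az":0},{"x":0,"y":0,"z":-0.15,"ax":0,"ay":0,"az":0},{"x":0,"y":0,"z":-0.15,"ax":0,"ay":0,"az":0},{"x":0,"y":0,"z":-0.15,"ax":0,"ay":0,"az":0},{"x":0,"y":0,"z":-0.1,"ax":0,"ay":0,"az":0},{"x":0,"y":0,"z":-0.03,"ax":0,"ay":0,"az":0},{"x":0,"y":0,"z":0,"ax":0,"ay":0,"az":0}]'
python3 - <<'E'
from h import *
print(arm.read_state()['position'])
E
```

```text
clock: 21.9
position: [562.7, 71.2, 188.6]
ee_rot: [-0.63, 0.776, 0.001, -0.001]
contact_force: [0.1, -0.6, -0.4]
gripper_width: 19.4
grasp_force: 58.7
clock: 22.7
position: [563.0, 67.7, 53.0]
ee_rot: [-0.629, 0.777, 0.0, -0.002]
contact_force: [0.8, 1.2, 0.2]
gripper_width: 19.1
grasp_force: 58.7
[563.04030675  67.6886541   52.96547188]
```

```bash
python3 -m handwheel '[{"x":0,"y":0,"z":0,"ax":0,"ay":0,"az":0},{"x":0,"y":0,"z":0,"ax":0,"ay":0,"az":0},{"x":0,"y":0,"z":0,"ax":0,"ay":0,"az":0},{"x":0,"y":0,"z":0,"ax":0,"ay":0,"az":0},{"x":0,"y":0,"z":0.1,"ax":0,"ay":0,"az":0},{"x":0,"y":0,"z":0.15,"ax":0,"ay":0,"az":0},{"x":0,"y":0,"z":0.2,"ax":0,"ay":0,"az":0},{"x":0,"y":0,"z":0.2,"ax":0,"ay":0,"az":0}]' -0.33
python3 -m handwheel '[{"x":-0.03,"y":0.15,"z":0.2,"ax":0,"ay":0,"az":0},{"x":-0.03,"y":0.15,"z":0.2,"ax":0,"ay":0,"az":0},{"x":0,"y":0.15,"z":0.15,"ax":0,"ay":0,"az":0},{"x":0,"y":0.15,"z":0,"ax":0,"ay":0,"az":0},{"x":0,"y":0.1,"z":0,"ax":0,"ay":0,"az":0},{"x":0,"y":0,"z":0,"ax":0,"ay":0,"az":0},{"x":0,"y":0,"z":0,"ax":0,"ay":0,"az":0},{"x":0,"y":0,"z":0,"ax":0,"ay":0,"az":0}]' 0.2
python3 - <<'E'
from h import *
shot('wrist','w3'); s=arm.read_state(); print(s['position'],s['ee_rot'],s['joints'])
im=cv2.imread('pics/w3.png'); cv2.imwrite('pics/w3b.png',cv2.resize(im,(800,600)))
E
```

```text
clock: 23.5
position: [563.5, 68.6, 185.8]
ee_rot: [-0.629, 0.777, 0.0, -0.0]
contact_force: [1.2, 0.4, 0.2]
gripper_width: 28.7
grasp_force: 0.0
clock: 24.3
position: [551.7, 207.3, 292.9]
ee_rot: [-0.629, 0.777, 0.0, -0.001]
contact_force: [-0.6, 0.4, -0.3]
gripper_width: 51.5
grasp_force: 0.0
[551.80964716 207.2158931  293.16105873] [-6.28968279e-01  7.77430604e-01 -1.98578533e-05 -7.48084566e-04] [ 6.33827767e-01  2.88874553e-01  2.19658435e-02  1.13024825e-04
 -1.30538034e+00 -8.44202554e-01]
```

View pics/w3b.png

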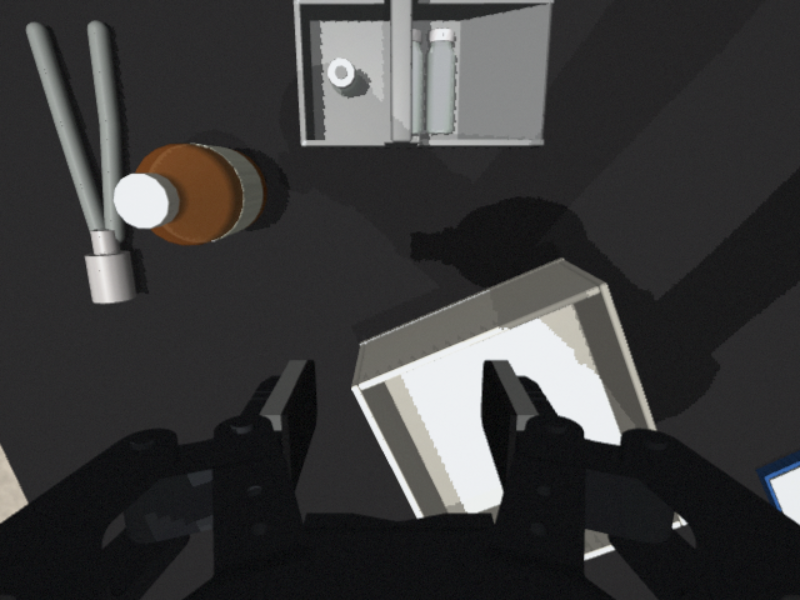

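The short vial stands in the tote at (341,73) with two spent vials at (416,85) and (441,80). The tote edges run square with the image, so yaw is aligned. The bin's near rim corners are at (357,388) and (606,285), and the reagent bottle is at (190,195).

Run:
```python
from h import *
g=lambda n,u,v,z:print(n,pix('w3',u/1.25,v/1.25,z))
g('tote back near',303,145,46);g('lip near',544,145,42);g('bar near',402,139,92);g('bar far?',401,3,92)
g('bin a',357,388,100);g('bin b',606,285,100);g('reagent cap',145,200,150);g('reag wall r',266,195,40)
f=lambda n,u,v,z:print(n,pix('top0',u,v,z))
f('bin c',91,263,100);f('bin',179,243,100);f('bin',199,322,100);f('bin',103,341,100)
f('reag',238,205,150)
```

```text
tote back near [606.3 111.8  46. ]
lip near [426.4 150.   42. ]
bar near [532.8 125.6  92. ]
bar far? [516.7  46.5  92. ]
bin a [602.3 291.7 100. ]
bin b [412.9 251.6 100. ]
reagent cap [684.5 130.5 150. ]
reag wall r [645.7 141.7  40. ]
bin c [557.9 501.9 100. ]
bin [603.8 285.  100. ]
bin [408.2 230.5 100. ]
bin [367.5 460.8 100. ]
reag [685.3 131.2 150. ]
```

```bash
python3 -m handwheel '[{"x":-0.03,"y":-0.13,"z":-0.1,"ax":0,"ay":0,"az":0},{"x":-0.03,"y":-0.13,"z":-0.15,"ax":0,"ay":0,"az":0},{"x":-0.03,"y":-0.13,"z":-0.15,"ax":0,"ay":0,"az":0},{"x":-0.03,"y":-0.13,"z":-0.15,"ax":0,"ay":0,"az":0},{"x":-0.03,"y":-0.128,"z":-0.1,"ax":0,"ay":0,"az":0},{"x":0,"y":0,"z":-0.05,"ax":0,"ay":0,"az":0},{"x":0,"y":0,"z":0,"ax":0,"ay":0,"az":0},{"x":0,"y":0,"z":0,"ax":0,"ay":0,"az":0}]'
python3 -m handwheel '[{"x":0,"y":0,"z":-0.1,"ax":0,"ay":0,"az":0},{"x":0,"y":0,"z":-0.15,"ax":0,"ay":0,"az":0},{"x":0,"y":0,"z":-0.1,"ax":0,"ay":0,"az":0},{"x":0,"y":0,"z":-0.05,"ax":0,"ay":0,"az":0},{"x":0,"y":0,"z":0,"ax":0,"ay":0,"az":0},{"x":0,"y":0,"z":0,"ax":0,"ay":0,"az":0},{"x":0,"y":0,"z":0,"ax":0,"ay":0,"az":0},{"x":0,"y":0,"z":0,"ax":0,"ay":0,"az":0}]'
python3 -m handwheel '[{"x":0,"y":0,"z":-0.02,"ax":0,"ay":0,"az":0},{"x":0,"y":0,"z":0,"ax":0,"ay":0,"az":0},{"x":0,"y":0,"z":0,"ax":0,"ay":0,"az":0},{"x":0,"y":0,"z":0,"ax":0,"ay":0,"az":0},{"x":0,"y":0,"z":0,"ax":0,"ay":0,"az":0},{"x":0,"y":0,"z":0,"ax":0,"ay":0,"az":0},{"x":0,"y":0,"z":0,"ax":0,"ay":0,"az":0},{"x":0,"y":0,"z":0,"ax":0,"ay":0,"az":0}]' -1
```

```text
clock: 25.15
position: [522.9, 79.0, 154.5]
ee_rot: [-0.629, 0.777, -0.0, 0.001]
contact_force: [0.5, 0.0, 0.8]
gripper_width: 51.6
grasp_force: 0.0
clock: 25.95
position: [522.7, 79.0, 74.9]
ee_rot: [-0.629, 0.777, -0.0, 0.001]
contact_force: [-1.0, 0.3, 0.3]
gripper_width: 51.3
grasp_force: 0.0
clock: 26.75
position: [521.9, 78.6, 69.8]
ee_rot: [-0.629, 0.777, -0.0, -0.0]
contact_force: [-0.8, -0.3, 1.8]
gripper_width: 12.5
grasp_force: 60.3
```

```bash
python3 -m handwheel '[{"x":0,"y":0,"z":0.04,"ax":0,"ay":0,"az":0},{"x":0,"y":0,"z":0.08,"ax":0,"ay":0,"az":0},{"x":0,"y":0,"z":0.12,"ax":0,"ay":0,"az":0},{"x":0,"y":0,"z":0.15,"ax":0,"ay":0,"az":0},{"x":0,"y":0,"z":0.15,"ax":0,"ay":0,"az":0},{"x":0,"y":0,"z":0.15,"ax":0,"ay":0,"az":0},{"x":0,"y":0,"z":0.1,"ax":0,"ay":0,"az":0},{"x":0,"y":0,"z":0.035,"ax":0,"ay":0,"az":0}]'
python3 -m handwheel '[{"x":-0.005,"y":0.05,"z":0,"ax":0,"ay":0,"az":-0.03},{"x":-0.01,"y":0.1,"z":0,"ax":0,"ay":0,"az":-0.06},{"x":-0.01,"y":0.15,"z":0,"ax":0,"ay":0,"az":-0.06},{"x":-0.01,"y":0.15,"z":0,"ax":0,"ay":0,"az":-0.06},{"x":-0.01,"y":0.15,"z":0,"ax":0,"ay":0,"az":-0.06},{"x":-0.01,"y":0.15,"z":0,"ax":0,"ay":0,"az":-0.06},{"x":-0.01,"y":0.15,"z":0,"ax":0,"ay":0,"az":-0.06},{"x":-0.01,"y":0.15,"z":0,"ax":0,"ay":0,"az":-0.06}]'
python3 -m handwheel '[{"x":-0.01,"y":0.15,"z":0,"ax":0,"ay":0,"az":-0.05},{"x":0,"y":0.087,"z":0,"ax":0,"ay":0,"az":-0.033},{"x":0,"y":0,"z":0,"ax":0,"ay":0,"az":0},{"x":0,"y":0,"z":0,"ax":0,"ay":0,"az":0},{"x":0,"y":0,"z":0,"ax":0,"ay":0,"az":0},{"x":0,"y":0,"z":0,"ax":0,"ay":0,"az":0},{"x":0,"y":0,"z":0,"ax":0,"ay":0,"az":0},{"x":0,"y":0,"z":0,"ax":0,"ay":0,"az":0}]'
python3 - <<'E'
from h import *
shot('scene','s1');s=arm.read_state(); print(s['position'],s['ee_rot'],s['joints'])
E
```

```text
clock: 27.55
position: [522.5, 79.0, 237.0]
ee_rot: [-0.629, 0.777, -0.0, 0.002]
contact_force: [0.1, 0.3, -3.1]
gripper_width: 12.8
grasp_force: 59.7
clock: 28.35
position: [505.8, 289.4, 233.0]
ee_rot: [-0.32, 0.948, -0.0, -0.002]
contact_force: [0.2, 0.4, -2.9]
gripper_width: 12.8
grasp_force: 59.7
clock: 29.15
position: [505.0, 335.6, 234.9]
ee_rot: [-0.259, 0.966, 0.0, 0.0]
contact_force: [-0.1, 0.5, -2.8]
gripper_width: 13.1
grasp_force: 59.7
[504.99138744 335.69893552 234.90490792] [-2.58938273e-01  9.65893865e-01  8.57049710e-05  6.61764129e-05] [ 8.53323688e-01  3.50607262e-01 -3.46670413e-02 -7.39331669e-05
 -1.18531658e+00 -1.90024657e+00]
```

View pics/s1.png

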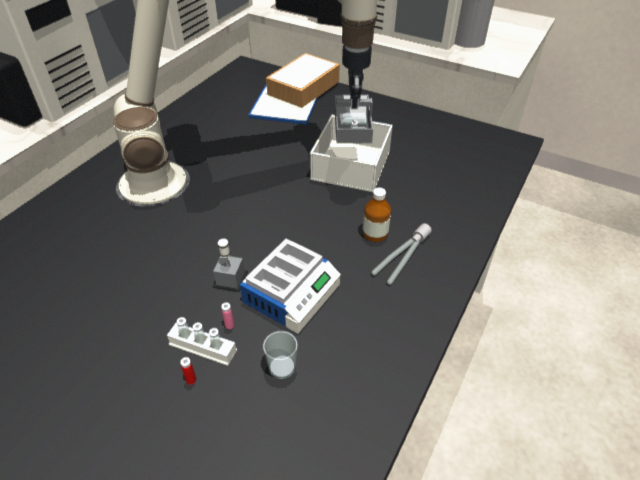

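The tote hangs over the bin at (352,120), vials inside. Now I tip it.

```bash
python3 -m handwheel '[{"x":0,"y":0,"z":0,"ax":-0.03,"ay":-0.017,"az":0},{"x":0,"y":0,"z":0,"ax":-0.052,"ay":-0.03,"az":0},{"x":0,"y":0,"z":0,"ax":-0.052,"ay":-0.03,"az":0},{"x":0,"y":0,"z":0,"ax":-0.052,"ay":-0.03,"az":0},{"x":0,"y":0,"z":0,"ax":-0.052,"ay":-0.03,"az":0},{"x":0,"y":0,"z":0,"ax":-0.052,"ay":-0.03,"az":0},{"x":0,"y":0,"z":0,"ax":-0.052,"ay":-0.03,"az":0},{"x":0,"y":0,"z":0,"ax":-0.052,"ay":-0.03,"az":0}]'
python3 -m handwheel '[{"x":0,"y":0,"z":0,"ax":-0.052,"ay":-0.03,"az":0},{"x":0,"y":0,"z":0,"ax":-0.052,"ay":-0.03,"az":0},{"x":0,"y":0,"z":0,"ax":-0.052,"ay":-0.03,"az":0},{"x":0,"y":0,"z":0,"ax":-0.052,"ay":-0.03,"az":0},{"x":0,"y":0,"z":0,"ax":-0.052,"ay":-0.03,"az":0},{"x":0,"y":0,"z":0,"ax":-0.052,"ay":-0.03,"az":0},{"x":0,"y":0,"z":0,"ax":-0.052,"ay":-0.03,"az":0},{"x":0,"y":0,"z":0,"ax":-0.052,"ay":-0.03,"az":0}]'
python3 -m handwheel '[{"x":0,"y":0,"z":0,"ax":0,"ay":0,"az":0},{"x":0,"y":0,"z":0,"ax":0,"ay":0,"az":0},{"x":0,"y":0,"z":0,"ax":0,"ay":0,"az":0},{"x":0,"y":0,"z":0,"ax":0,"ay":0,"az":0},{"x":0,"y":0,"z":0,"ax":0,"ay":0,"az":0},{"x":0,"y":0,"z":0,"ax":0,"ay":0,"az":0},{"x":0,"y":0,"z":0,"ax":0,"ay":0,"az":0},{"x":0,"y":0,"z":0,"ax":0,"ay":0,"az":0}]'
python3 - <<'E'
from h import *
shot('scene','s2');s=arm.read_state(); print(s['position'],s['ee_rot'],s['joints'],R.from_quat(s['ee_rot']).as_matrix()[:,2])
im=cv2.imread('pics/s2.png')[60:220,240:453];cv2.imwrite('pics/s2b.png',cv2.resize(im,(799,600),interpolation=cv2.INTER_CUBIC))
E
```

```text
clock: 30.0
position: [505.0, 336.9, 235.0]
ee_rot: [-0.243, 0.905, -0.338, 0.091]
contact_force: [-0.3, -0.1, -3.7]
gripper_width: 12.5
grasp_force: 59.8
clock: 30.8
position: [505.4, 337.2, 234.4]
ee_rot: [-0.192, 0.717, -0.647, 0.174]
contact_force: [-0.5, -1.0, -3.4]
gripper_width: 12.3
grasp_force: 60.1
clock: 31.6
position: [504.9, 336.1, 234.8]
ee_rot: [-0.192, 0.717, -0.647, 0.173]
contact_force: [-0.1, -0.1, -3.0]
gripper_width: 12.5
grasp_force: 60.1
[504.90701868 336.1006308  234.7593541 ] [-0.19226307  0.71701679 -0.64733739  0.17284717] [ 1.16431916  0.7315526  -0.3639962   0.94504156 -1.7533108  -2.75850066] [ 0.49678679 -0.8618393  -0.10215633]
```

View pics/s2b.png

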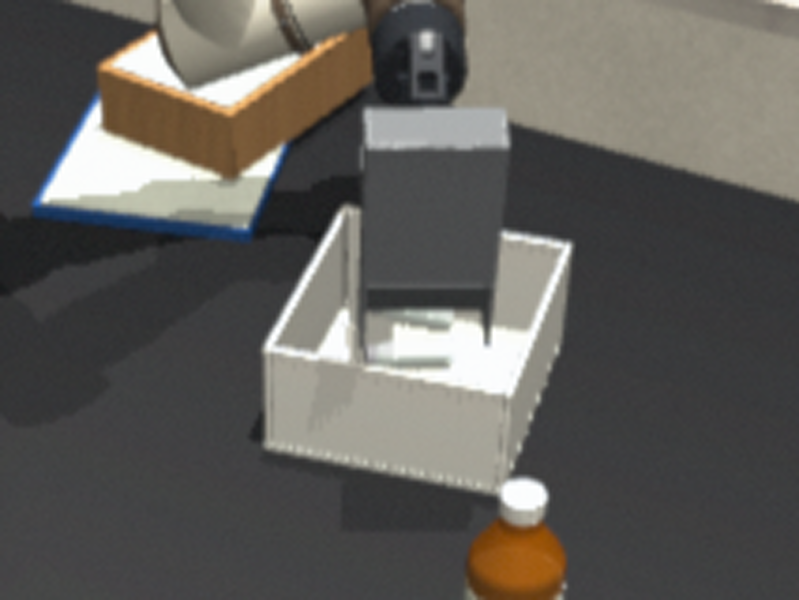

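Two vials lie in the bin at (430,318) and (400,355); the short one isn't visible. I'll tip a bit further and shake.

```bash
python3 -m handwheel '[{"x":0,"y":0,"z":0.03,"ax":-0.052,"ay":-0.03,"az":0},{"x":0,"y":0,"z":0.03,"ax":-0.052,"ay":-0.03,"az":0},{"x":0,"y":0,"z":-0.05,"ax":-0.03,"ay":-0.02,"az":0},{"x":0,"y":0,"z":0.05,"ax":0,"ay":0,"az":0},{"x":0,"y":0,"z":-0.05,"ax":0,"ay":0,"az":0},{"x":0,"y":0,"z":0.05,"ax":0,"ay":0,"az":0},{"x":0,"y":0,"z":0,"ax":0,"ay":0,"az":0},{"x":0,"y":0,"z":0,"ax":0,"ay":0,"az":0}]'
python3 -m handwheel '[{"x":0,"y":0,"z":0,"ax":0.03,"ay":0.02,"az":0},{"x":0,"y":0,"z":0,"ax":0.052,"ay":0.03,"az":0},{"x":0,"y":0,"z":0,"ax":0.052,"ay":0.03,"az":0},{"x":0,"y":0,"z":0.05,"ax":0.07,"ay":0.04,"az":0},{"x":0,"y":0,"z":0.05,"ax":0.07,"ay":0.04,"az":0},{"x":0,"y":0,"z":0.05,"ax":0.07,"ay":0.04,"az":0},{"x":0,"y":0,"z":0.05,"ax":0.07,"ay":0.04,"az":0},{"x":0,"y":0,"z":0,"ax":0.07,"ay":0.04,"az":0}]'
python3 -m handwheel '[{"x":0.02,"y":-0.1,"z":0,"ax":0.07,"ay":0.04,"az":0},{"x":0.02,"y":-0.15,"z":0,"ax":0.07,"ay":0.04,"az":0},{"x":0,"y":-0.2,"z":0,"ax":0.07,"ay":0.04,"az":0},{"x":0,"y":-0.2,"z":0,"ax":0.07,"ay":0.04,"az":0},{"x":0,"y":-0.2,"z":0,"ax":0.07,"ay":0.04,"az":0},{"x":0,"y":-0.2,"z":0,"ax":0.04,"ay":0.028,"az":0},{"x":0,"y":-0.2,"z":0,"ax":0,"ay":0,"az":0},{"x":0,"y":-0.08,"z":0,"ax":0,"ay":0,"az":0}]'
python3 - <<'E'
from h import *
shot('top','t2');s=arm.read_state(); print(s['position'],s['ee_rot'],s['joints'])
im=cv2.imread('pics/t2.png')[190:390,60:327];cv2.imwrite('pics/t2b.png',cv2.resize(im,(800,600),interpolation=cv2.INTER_CUBIC))
E
```

```text
clock: 32.45
position: [504.9, 336.2, 247.9]
ee_rot: [0.168, -0.634, 0.729, -0.197]
contact_force: [-0.3, -0.4, -3.1]
gripper_width: 12.8
grasp_force: 60.2
clock: 33.25
position: [504.5, 336.4, 289.1]
ee_rot: [-0.236, 0.884, -0.388, 0.106]
contact_force: [-0.1, 0.3, -3.9]
gripper_width: 12.6
grasp_force: 60.0
clock: 34.05
position: [511.1, 66.1, 287.3]
ee_rot: [-0.255, 0.965, -0.061, 0.013]
contact_force: [-0.1, -0.1, -2.3]
gripper_width: 12.6
grasp_force: 59.8
[510.92860036  65.67356007 287.12055257] [-0.25526966  0.9648187  -0.06159654  0.01296684] [ 0.51752243  0.14045867 -0.24208542  0.13514965 -1.19787607 -1.62092752]
```

View pics/t2b.png

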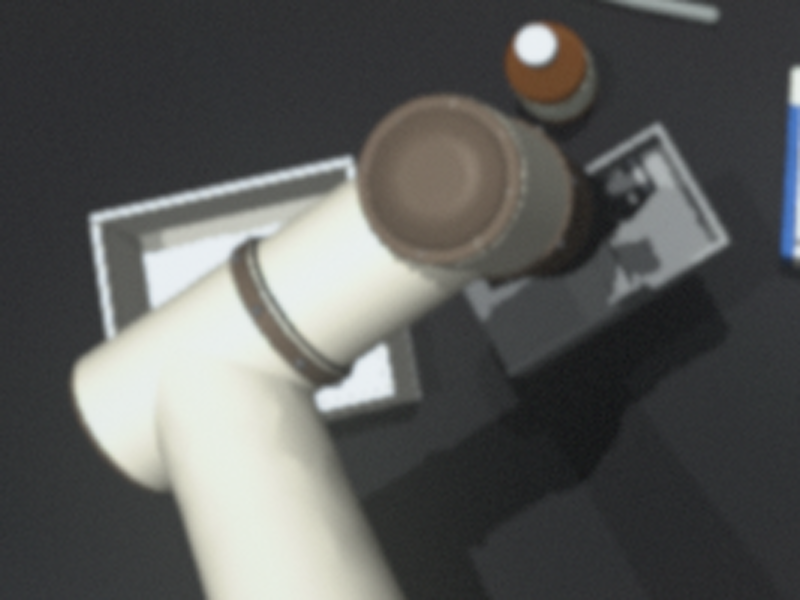

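```bash
python3 -m handwheel '[{"x":0,"y":0,"z":-0.1,"ax":0.07,"ay":0.039,"az":0},{"x":0,"y":0,"z":-0.2,"ax":0,"ay":0,"az":0},{"x":0,"y":0,"z":-0.2,"ax":0,"ay":0,"az":0},{"x":0,"y":0,"z":-0.2,"ax":0,"ay":0,"az":0},{"x":0,"y":0,"z":-0.15,"ax":0,"ay":0,"az":0},{"x":0,"y":0,"z":-0.1,"ax":0,"ay":0,"az":0},{"x":0,"y":0,"z":0,"ax":0,"ay":0,"az":0},{"x":0,"y":0,"z":0,"ax":0,"ay":0,"az":0}]'
python3 -m handwheel '[{"x":0,"y":0,"z":-0.04,"ax":0,"ay":0,"az":0},{"x":0,"y":0,"z":-0.04,"ax":0,"ay":0,"az":0},{"x":0,"y":0,"z":-0.02,"ax":0,"ay":0,"az":0},{"x":0,"y":0,"z":-0.01,"ax":0,"ay":0,"az":0},{"x":0,"y":0,"z":-0.01,"ax":0,"ay":0,"az":0},{"x":0,"y":0,"z":0,"ax":0,"ay":0,"az":0},{"x":0,"y":0,"z":0,"ax":0,"ay":0,"az":0},{"x":0,"y":0,"z":0,"ax":0,"ay":0,"az":0}]'
```

```text
clock: 34.9
position: [513.0, 70.6, 97.2]
ee_rot: [-0.259, 0.966, -0.001, -0.001]
contact_force: [1.1, -0.1, -2.8]
gripper_width: 12.5
grasp_force: 59.8
clock: 35.7
position: [513.1, 70.1, 72.9]
ee_rot: [-0.258, 0.966, -0.0, -0.001]
contact_force: [0.2, -0.0, -2.4]
gripper_width: 12.9
grasp_force: 59.9
```

```bash
python3 -m handwheel '[{"x":0,"y":0,"z":-0.008,"ax":0,"ay":0,"az":0},{"x":0,"y":0,"z":-0.008,"ax":0,"ay":0,"az":0},{"x":0,"y":0,"z":0,"ax":0,"ay":0,"az":0},{"x":0,"y":0,"z":0,"ax":0,"ay":0,"az":0},{"x":0,"y":0,"z":0,"ax":0,"ay":0,"az":0},{"x":0,"y":0,"z":0,"ax":0,"ay":0,"az":0},{"x":0,"y":0,"z":0,"ax":0,"ay":0,"az":0},{"x":0,"y":0,"z":0,"ax":0,"ay":0,"az":0}]'
python3 -m handwheel '[{"x":0,"y":0,"z":0,"ax":0,"ay":0,"az":0},{"x":0,"y":0,"z":0,"ax":0,"ay":0,"az":0},{"x":0,"y":0,"z":0,"ax":0,"ay":0,"az":0},{"x":0,"y":0,"z":0,"ax":0,"ay":0,"az":0},{"x":0,"y":0,"z":0,"ax":0,"ay":0,"az":0},{"x":0,"y":0,"z":0.05,"ax":0,"ay":0,"az":0},{"x":0,"y":0,"z":0.1,"ax":0,"ay":0,"az":0},{"x":0,"y":0,"z":0.15,"ax":0,"ay":0,"az":0}]' 0
```

```text
clock: 36.5
position: [513.1, 70.1, 69.8]
ee_rot: [-0.258, 0.966, -0.0, -0.001]
contact_force: [-0.5, -1.9, 2.2]
gripper_width: 12.5
grasp_force: 60.6
clock: 37.3
position: [511.9, 69.7, 129.5]
ee_rot: [-0.258, 0.966, -0.0, -0.003]
contact_force: [-0.0, 0.7, -0.1]
gripper_width: 42.8
grasp_force: 0.0
```

```bash
python3 -m handwheel '[{"x":0,"y":0,"z":0.2,"ax":0,"ay":0,"az":0},{"x":0,"y":0,"z":0.2,"ax":0,"ay":0,"az":0},{"x":0.04,"y":-0.15,"z":0.15,"ax":0,"ay":0,"az":-0.042},{"x":0.04,"y":-0.2,"z":0.1,"ax":0,"ay":0,"az":-0.042},{"x":0.04,"y":-0.2,"z":0.1,"ax":0,"ay":0,"az":-0.042},{"x":0.04,"y":-0.2,"z":0.1,"ax":0,"ay":0,"az":-0.042},{"x":0.04,"y":-0.2,"z":0,"ax":0,"ay":0,"az":-0.042},{"x":0.04,"y":-0.2,"z":0,"ax":0,"ay":0,"az":-0.042}]' 0.2
python3 -m handwheel '[{"x":0.04,"y":-0.2,"z":0,"ax":0,"ay":0,"az":0},{"x":0.04,"y":-0.2,"z":0,"ax":0,"ay":0,"az":0},{"x":0.04,"y":-0.2,"z":0,"ax":0,"ay":0,"az":0},{"x":0.03,"y":-0.2,"z":0,"ax":0,"ay":0,"az":0},{"x":0,"y":-0.2,"z":0,"ax":0,"ay":0,"az":0},{"x":0,"y":-0.14,"z":0,"ax":0,"ay":0,"az":0},{"x":0,"y":0,"z":0,"ax":0,"ay":0,"az":0},{"x":0,"y":0,"z":0,"ax":0,"ay":0,"az":0}]'
python3 - <<'E'
from h import *
s=arm.read_state(); print(s['position'],s['ee_rot'],s['joints'])
a=shot('wrist','w4'); b=shot('top','t3')
im=np.zeros((600,800,3),np.uint8)
im[:400,:533]=cv2.resize(a,(533,400)); 
im[400:,:250]=cv2.resize(b[230:360,70:232],(250,200)); im[400:,260:520]=cv2.resize(b[230:330,195:325],(260,200));im[400:,530:800]=cv2.resize(b[195:335,300:489],(270,200))
cv2.imwrite('pics/m1.png',im[:,:,::-1])
E
```

```text
clock: 38.1
position: [561.1, -161.5, 301.5]
ee_rot: [-0.062, 0.998, -0.0, 0.001]
contact_force: [0.5, 0.3, -0.5]
gripper_width: 51.2
grasp_force: 0.0
clock: 38.9
position: [590.5, -388.3, 299.5]
ee_rot: [-0.062, 0.998, 0.0, -0.001]
contact_force: [0.7, 0.4, 0.3]
gripper_width: 51.2
grasp_force: 0.0
[ 590.50151181 -388.293157    299.52726754] [-6.22599752e-02  9.98059361e-01  1.40759974e-04 -1.08986722e-03] [-3.53320709e-01  5.01020123e-01  3.60820273e-01  6.28515444e-04
 -1.43270433e+00 -1.09296218e+00]
```

View pics/m1.png

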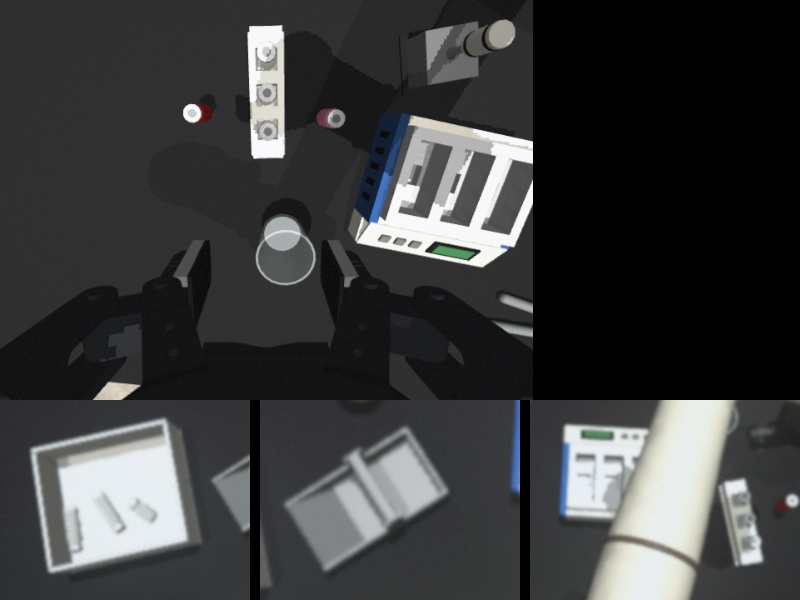

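The montage shows two long vials and one short one inside the bin at (72,530), (107,512) and (143,510), the tote upright and empty, and the rack caps at (266,53), (267,93) and (267,131). I'll refine those numerically.

Run:
```python
from h import *
g=cv2.imread('pics/w4.png',0)
for u,v in [(266,53),(267,93),(267,131)]:
    U,V=int(u*1.2008),int(v*1.2008); c=cv2.resize(g[V-18:V+18,U-18:U+18],None,fx=8,fy=8,interpolation=cv2.INTER_CUBIC)
    h=cv2.HoughCircles(c,cv2.HOUGH_GRADIENT,1,200,param1=80,param2=10,minRadius=60,maxRadius=95)
    cx,cy,r=h[0][0]; x,y=U-18+cx/8-.44,V-18+cy/8-.44
    print((x,y,r/8),pix('w4',x,y,81),'man',pix('w4',u*1.2008,v*1.2008,81))
for u,v in [(249,27),(283,26),(251,157),(284,157)]: print('rack',pix('w4',u*1.2008,v*1.2008,34))
print('beaker',pix('w4',286*1.2,257*1.2,85), 'pink',pix('w4',336*1.2,118*1.2,75),'red',pix('w4',193*1.2,113*1.2,75))
print(arm.camera_params('wrist')['position'])
```

```text
(np.float32(318.9975), np.float32(62.7475), np.float32(10.975)) [ 468.  -403.1   81. ] man [ 468.7 -402.7   81. ]
(np.float32(320.3725), np.float32(110.9975), np.float32(10.95)) [ 506.6 -397.1   81. ] man [ 507.2 -396.8   81. ]
(np.float32(322.9975), np.float32(156.9975), np.float32(11.0875)) [ 545.5 -389.8   81. ] man [ 546.1 -391.9   81. ]
rack [ 436.5 -426.1   34. ]
rack [ 430.7 -388.    34. ]
rack [ 582.7 -407.2   34. ]
rack [ 577.6 -366.2   34. ]
beaker [ 688.5 -351.4   85. ] pink [ 523.2 -319.1   75. ] red [ 537.3 -474.2   75. ]
[ 526.84679945 -394.74243866  442.56215461]
```

```bash
python3 -m handwheel '[{"x":-0.11,"y":-0.007,"z":-0.1,"ax":0,"ay":0,"az":0.01},{"x":-0.117,"y":-0.007,"z":-0.2,"ax":0,"ay":0,"az":0},{"x":0,"y":0,"z":-0.2,"ax":0,"ay":0,"az":0},{"x":0,"y":0,"z":-0.2,"ax":0,"ay":0,"az":0},{"x":0,"y":0,"z":-0.15,"ax":0,"ay":0,"az":0},{"x":0,"y":0,"z":0,"ax":0,"ay":0,"az":0},{"x":0,"y":0,"z":0,"ax":0,"ay":0,"az":0},{"x":0,"y":0,"z":0,"ax":0,"ay":0,"az":0}]' -0.1
python3 - <<'E'
from h import *
s=arm.read_state(); print(s['position'],s['ee_rot'],s['joints'])
E
```

```text
clock: 39.8
position: [547.2, -391.0, 132.6]
ee_rot: [-0.071, 0.997, -0.002, 0.001]
contact_force: [1.2, -0.1, -0.2]
gripper_width: 38.3
grasp_force: 0.0
[ 547.22698665 -390.97213074  132.57345075] [-0.07141925  0.99744459 -0.00152645  0.00111519] [-0.37965739  0.53808799  0.00133432  0.00206963 -1.03070533 -1.04923973]
```

```bash
python3 -m handwheel '[{"x":-0.006,"y":0,"z":-0.1,"ax":0,"ay":0,"az":0},{"x":0,"y":0,"z":-0.15,"ax":0,"ay":0,"az":0},{"x":0,"y":0,"z":-0.12,"ax":0,"ay":0,"az":0},{"x":0,"y":0,"z":-0.08,"ax":0,"ay":0,"az":0},{"x":0,"y":0,"z":0,"ax":0,"ay":0,"az":0},{"x":0,"y":0,"z":0,"ax":0,"ay":0,"az":0},{"x":0,"y":0,"z":0,"ax":0,"ay":0,"az":0},{"x":0,"y":0,"z":0,"ax":0,"ay":0,"az":0}]'
python3 - <<'E'
from h import *
s=arm.read_state(); print(s['position'],s['ee_rot'])
E
```

```text
clock: 40.6
position: [545.4, -391.1, 41.5]
ee_rot: [-0.071, 0.997, -0.001, 0.001]
contact_force: [0.3, -0.1, 0.3]
gripper_width: 38.9
grasp_force: 0.0
[ 545.35514906 -391.13575651   41.50026759] [-7.08341494e-02  9.97487568e-01 -8.84351634e-04  5.41019149e-04]
```

```bash
python3 -m handwheel '[{"x":0,"y":0,"z":0,"ax":0,"ay":0,"az":0},{"x":0,"y":0,"z":0,"ax":0,"ay":0,"az":0},{"x":0,"y":0,"z":0,"ax":0,"ay":0,"az":0},{"x":0,"y":0,"z":0,"ax":0,"ay":0,"az":0},{"x":0,"y":0,"z":0,"ax":0,"ay":0,"az":0},{"x":0,"y":0,"z":0,"ax":0,"ay":0,"az":0},{"x":0,"y":0,"z":0,"ax":0,"ay":0,"az":0},{"x":0,"y":0,"z":0,"ax":0,"ay":0,"az":0}]' -1
python3 -m handwheel '[{"x":0,"y":0,"z":0.05,"ax":0,"ay":0,"az":0},{"x":0,"y":0,"z":0.1,"ax":0,"ay":0,"az":0},{"x":0,"y":0,"z":0.1,"ax":0,"ay":0,"az":0},{"x":0,"y":0,"z":0.15,"ax":0,"ay":0,"az":0},{"x":0,"y":0,"z":0.15,"ax":0,"ay":0,"az":0},{"x":0,"y":0,"z":0.15,"ax":0,"ay":0,"az":0},{"x":0,"y":0,"z":0,"ax":0,"ay":0,"az":0},{"x":0,"y":0,"z":0,"ax":0,"ay":0,"az":0}]'
python3 - <<'E'
from h import *
s=arm.read_state(); print(s['position'],s['ee_rot'])
shot('wrist','w5')
im=cv2.imread('pics/w5.png')[180:480,120:520];cv2.imwrite('pics/w5b.png',cv2.resize(im,(800,600)))
E
```

```text
clock: 41.4
position: [544.9, -391.1, 40.8]
ee_rot: [-0.071, 0.997, -0.001, -0.0]
contact_force: [-0.0, 1.0, 6.0]
gripper_width: 20.5
grasp_force: 58.7
clock: 42.2
position: [544.2, -390.5, 180.1]
ee_rot: [-0.071, 0.998, 0.0, -0.0]
contact_force: [0.0, 0.0, -0.5]
gripper_width: 20.7
grasp_force: 59.1
[ 544.24337756 -390.4850268   180.1245853 ] [-7.05332571e-02  9.97509368e-01  3.67423347e-05 -3.43723739e-04]
```

View pics/w5b.png

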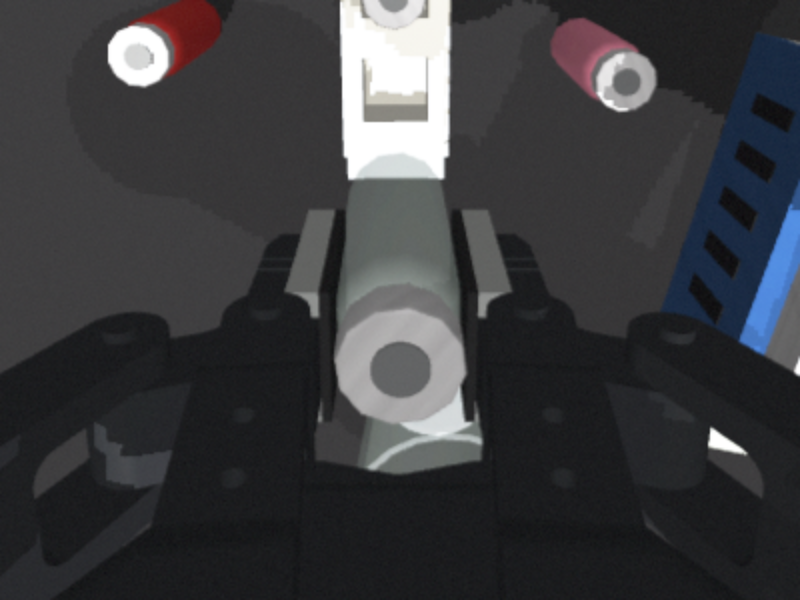

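The held vial's cap centre is at crop (400,369), i.e. (320,364.5) in full. The empty rack cell is at (396,90), and the vial hangs upright between the pads.

Run:
```python
from h import *
p=pix('w5',120+400/2,180+369/2,220.3); print(p)
s=arm.read_state(); M=R.from_quat(s['ee_rot']).as_matrix(); print('in tool',M.T@(p-s['position']))
# empty cell top opening & bottom-shape in pic
b=pix('w5',120+395/2,180+154/2,145.3+0); print('bottom far edge at z bottom',b, M.T@(b-s['position']))
```

```text
[ 545.3 -389.6  220.3]
in tool [ -1.56166304   0.43684396 -41.52938513]
bottom far edge at z bottom [ 536.1 -392.   145.3] [ 7.67453859 -0.75707357 33.49505849]
```

```bash
python3 -m handwheel '[{"x":0.02,"y":0.06,"z":0,"ax":0,"ay":0,"az":0.05},{"x":0.02,"y":0.12,"z":0,"ax":0,"ay":0,"az":0.09},{"x":0.02,"y":0.15,"z":0,"ax":0,"ay":0,"az":0.09},{"x":0.02,"y":0.15,"z":0,"ax":0,"ay":0,"az":0.09},{"x":0.02,"y":0.15,"z":0,"ax":0,"ay":0,"az":0.09},{"x":0.02,"y":0.15,"z":0,"ax":0,"ay":0,"az":0.09},{"x":0.02,"y":0.15,"z":0,"ax":0,"ay":0,"az":0.09},{"x":0.02,"y":0.15,"z":0,"ax":0,"ay":0,"az":0.09}]'
python3 -m handwheel '[{"x":0.02,"y":0.15,"z":0,"ax":0,"ay":0,"az":0.09},{"x":0.015,"y":0.1,"z":0,"ax":0,"ay":0,"az":0.06},{"x":0,"y":0.057,"z":0,"ax":0,"ay":0,"az":0.04},{"x":0,"y":0,"z":0,"ax":0,"ay":0,"az":0},{"x":0,"y":0,"z":-0.1,"ax":0,"ay":0,"az":0},{"x":0,"y":0,"z":-0.07,"ax":0,"ay":0,"az":0},{"x":0,"y":0,"z":0,"ax":0,"ay":0,"az":0},{"x":0,"y":0,"z":0,"ax":0,"ay":0,"az":0}]'
python3 - <<'E'
from h import *
s=arm.read_state(); print(s['position'],s['ee_rot'],s['joints'],s['gripper_width'])
E
```

```text
clock: 43.05
position: [575.3, -173.3, 177.6]
ee_rot: [-0.571, 0.821, 0.001, -0.002]
contact_force: [-0.1, -0.0, -0.9]
gripper_width: 20.6
grasp_force: 59.2
clock: 43.85
position: [583.0, -114.0, 145.0]
ee_rot: [-0.684, 0.729, -0.0, -0.001]
contact_force: [1.1, -0.2, 1.0]
gripper_width: 20.5
grasp_force: 59.2
[ 583.02139371 -114.03118268  145.01846407] [-6.84134892e-01  7.29354081e-01 -2.74303394e-04 -1.41352983e-03] [ 0.08033801  0.40664064 -0.19020694  0.00264603 -0.97581887 -0.14578369] 20.547184457406914
```

```bash
python3 -m handwheel '[{"x":0.002,"y":0.004,"z":-0.08,"ax":0,"ay":0,"az":0},{"x":0,"y":0,"z":-0.1,"ax":0,"ay":0,"az":0},{"x":0,"y":0,"z":-0.08,"ax":0,"ay":0,"az":0},{"x":0,"y":0,"z":-0.04,"ax":0,"ay":0,"az":0},{"x":0,"y":0,"z":0,"ax":0,"ay":0,"az":0},{"x":0,"y":0,"z":0,"ax":0,"ay":0,"az":0},{"x":0,"y":0,"z":0,"ax":0,"ay":0,"az":0},{"x":0,"y":0,"z":0,"ax":0,"ay":0,"az":0}]'
python3 -m handwheel '[{"x":0,"y":0,"z":-0.015,"ax":0,"ay":0,"az":0},{"x":0,"y":0,"z":-0.015,"ax":0,"ay":0,"az":0},{"x":0,"y":0,"z":-0.01,"ax":0,"ay":0,"az":0},{"x":0,"y":0,"z":0,"ax":0,"ay":0,"az":0},{"x":0,"y":0,"z":0,"ax":0,"ay":0,"az":0},{"x":0,"y":0,"z":0,"ax":0,"ay":0,"az":0},{"x":0,"y":0,"z":0,"ax":0,"ay":0,"az":0},{"x":0,"y":0,"z":0,"ax":0,"ay":0,"az":0}]'
```

```text
clock: 44.65
position: [584.3, -112.5, 86.5]
ee_rot: [-0.685, 0.729, -0.001, 0.0]
contact_force: [-0.2, -0.2, -0.7]
gripper_width: 20.4
grasp_force: 59.2
clock: 45.45
position: [583.8, -112.5, 77.6]
ee_rot: [-0.685, 0.729, -0.001, -0.001]
contact_force: [-0.5, 0.5, -0.5]
gripper_width: 20.5
grasp_force: 59.2
```

```bash
python3 -m handwheel '[{"x":0,"y":0,"z":-0.01,"ax":0,"ay":0,"az":0},{"x":0,"y":0,"z":-0.01,"ax":0,"ay":0,"az":0},{"x":0,"y":0,"z":-0.01,"ax":0,"ay":0,"az":0},{"x":0,"y":0,"z":0,"ax":0,"ay":0,"az":0},{"x":0,"y":0,"z":0,"ax":0,"ay":0,"az":0},{"x":0,"y":0,"z":0,"ax":0,"ay":0,"az":0},{"x":0,"y":0,"z":0,"ax":0,"ay":0,"az":0},{"x":0,"y":0,"z":0,"ax":0,"ay":0,"az":0}]'
```

```text
clock: 46.25
position: [583.8, -112.5, 71.6]
ee_rot: [-0.685, 0.729, -0.001, -0.001]
contact_force: [0.2, 0.4, 0.7]
gripper_width: 20.4
grasp_force: 59.2
```

In the socket, with no contact force. Going down to the floor (TCP ≈ 65).

```bash
python3 -m handwheel '[{"x":0,"y":0,"z":-0.015,"ax":0,"ay":0,"az":0},{"x":0,"y":0,"z":-0.01,"ax":0,"ay":0,"az":0},{"x":0,"y":0,"z":-0.005,"ax":0,"ay":0,"az":0},{"x":0,"y":0,"z":0,"ax":0,"ay":0,"az":0},{"x":0,"y":0,"z":0,"ax":0,"ay":0,"az":0},{"x":0,"y":0,"z":0,"ax":0,"ay":0,"az":0},{"x":0,"y":0,"z":0,"ax":0,"ay":0,"az":0},{"x":0,"y":0,"z":0,"ax":0,"ay":0,"az":0}]'
```

```text
clock: 47.05
position: [583.7, -112.5, 65.6]
ee_rot: [-0.685, 0.729, -0.001, -0.001]
contact_force: [0.3, 0.2, 0.1]
gripper_width: 20.6
grasp_force: 59.2
```

```bash
python3 -m handwheel '[{"x":0,"y":0,"z":-0.004,"ax":0,"ay":0,"az":0},{"x":0,"y":0,"z":0,"ax":0,"ay":0,"az":0},{"x":0,"y":0,"z":0,"ax":0,"ay":0,"az":0},{"x":0,"y":0,"z":0,"ax":0,"ay":0,"az":0},{"x":0,"y":0,"z":0,"ax":0,"ay":0,"az":0},{"x":0,"y":0,"z":0,"ax":0,"ay":0,"az":0},{"x":0,"y":0,"z":0,"ax":0,"ay":0,"az":0},{"x":0,"y":0,"z":0,"ax":0,"ay":0,"az":0}]' -0.1
python3 -m handwheel '[{"x":0,"y":0,"z":0.04,"ax":0,"ay":0,"az":0},{"x":0,"y":0,"z":0.1,"ax":0,"ay":0,"az":0},{"x":0,"y":0,"z":0.15,"ax":0,"ay":0,"az":0},{"x":0,"y":0,"z":0.15,"ax":0,"ay":0,"az":0},{"x":0,"y":0,"z":0.15,"ax":0,"ay":0,"az":0},{"x":0,"y":0,"z":0,"ax":0,"ay":0,"az":0},{"x":0,"y":0,"z":0,"ax":0,"ay":0,"az":0},{"x":0,"y":0,"z":0,"ax":0,"ay":0,"az":0}]'
python3 - <<'E'
from h import *
s=arm.read_state(); print(s['position'],s['ee_rot'])
E
```

```text
clock: 47.85
position: [583.7, -112.5, 64.7]
ee_rot: [-0.685, 0.729, -0.001, -0.001]
contact_force: [0.3, 0.8, 0.6]
gripper_width: 38.5
grasp_force: 0.0
clock: 48.65
position: [582.9, -112.4, 181.9]
ee_rot: [-0.684, 0.729, 0.0, -0.001]
contact_force: [0.6, 0.3, -0.1]
gripper_width: 38.4
grasp_force: 0.0
[ 582.90289248 -112.44468789  181.93587152] [-6.84499919e-01  7.29011839e-01  1.18411818e-04 -1.25908472e-03]
```

```bash
python3 -m handwheel '[{"x":-0.03,"y":-0.1,"z":0,"ax":0,"ay":0,"az":-0.09},{"x":-0.04,"y":-0.15,"z":0,"ax":0,"ay":0,"az":-0.09},{"x":-0.04,"y":-0.15,"z":0,"ax":0,"ay":0,"az":-0.09},{"x":-0.04,"y":-0.15,"z":0,"ax":0,"ay":0,"az":-0.09},{"x":-0.04,"y":-0.15,"z":0,"ax":0,"ay":0,"az":-0.09},{"x":-0.04,"y":-0.15,"z":0,"ax":0,"ay":0,"az":-0.09},{"x":-0.04,"y":-0.15,"z":0,"ax":0,"ay":0,"az":-0.09},{"x":-0.04,"y":-0.15,"z":0,"ax":0,"ay":0,"az":-0.09}]'
python3 -m handwheel '[{"x":-0.04,"y":-0.15,"z":0,"ax":0,"ay":0,"az":-0.09},{"x":-0.03,"y":-0.124,"z":0,"ax":0,"ay":0,"az":-0.06},{"x":0,"y":0,"z":-0.15,"ax":0,"ay":0,"az":0},{"x":0,"y":0,"z":-0.1,"ax":0,"ay":0,"az":0},{"x":0,"y":0,"z":0,"ax":0,"ay":0,"az":0},{"x":0,"y":0,"z":0,"ax":0,"ay":0,"az":0},{"x":0,"y":0,"z":0,"ax":0,"ay":0,"az":0},{"x":0,"y":0,"z":0,"ax":0,"ay":0,"az":0}]'
python3 - <<'E'
from h import *
s=arm.read_state(); print(s['position'],s['ee_rot'])
E
```

```text
clock: 49.45
position: [520.6, -343.4, 181.1]
ee_rot: [-0.185, 0.983, 0.001, -0.002]
contact_force: [0.5, -0.1, 1.0]
gripper_width: 38.7
grasp_force: 0.0
clock: 50.25
position: [508.5, -397.5, 134.1]
ee_rot: [-0.071, 0.997, -0.001, 0.0]
contact_force: [0.7, 0.5, 0.2]
gripper_width: 38.1
grasp_force: 0.0
[ 508.51273191 -397.45032566  134.08827346] [-7.10095123e-02  9.97475368e-01 -7.32964619e-04  5.36363475e-05]
```

```bash
python3 -m handwheel '[{"x":-0.003,"y":0,"z":-0.1,"ax":0,"ay":0,"az":0},{"x":0,"y":0,"z":-0.15,"ax":0,"ay":0,"az":0},{"x":0,"y":0,"z":-0.12,"ax":0,"ay":0,"az":0},{"x":0,"y":0,"z":-0.09,"ax":0,"ay":0,"az":0},{"x":0,"y":0,"z":0,"ax":0,"ay":0,"az":0},{"x":0,"y":0,"z":0,"ax":0,"ay":0,"az":0},{"x":0,"y":0,"z":0,"ax":0,"ay":0,"az":0},{"x":0,"y":0,"z":0,"ax":0,"ay":0,"az":0}]'
python3 -m handwheel '[{"x":0,"y":0,"z":0,"ax":0,"ay":0,"az":0},{"x":0,"y":0,"z":0,"ax":0,"ay":0,"az":0},{"x":0,"y":0,"z":0,"ax":0,"ay":0,"az":0},{"x":0,"y":0,"z":0,"ax":0,"ay":0,"az":0},{"x":0,"y":0,"z":0,"ax":0,"ay":0,"az":0},{"x":0,"y":0,"z":0,"ax":0,"ay":0,"az":0},{"x":0,"y":0,"z":0,"ax":0,"ay":0,"az":0},{"x":0,"y":0,"z":0,"ax":0,"ay":0,"az":0}]' -1
python3 -m handwheel '[{"x":0,"y":0,"z":0.05,"ax":0,"ay":0,"az":0},{"x":0,"y":0,"z":0.1,"ax":0,"ay":0,"az":0},{"x":0,"y":0,"z":0.1,"ax":0,"ay":0,"az":0},{"x":0,"y":0,"z":0.15,"ax":0,"ay":0,"az":0},{"x":0,"y":0,"z":0.15,"ax":0,"ay":0,"az":0},{"x":0,"y":0,"z":0.15,"ax":0,"ay":0,"az":0},{"x":0,"y":0,"z":0,"ax":0,"ay":0,"az":0},{"x":0,"y":0,"z":0,"ax":0,"ay":0,"az":0}]'
cat >> h.py <<'E'
def held(name,ref='w5'):
    # shift of the held cap relative to ref picture (pixels)
    a=cv2.imread(f'pics/{ref}.png',0); b=cv2.imread(f'pics/{name}.png',0)
    t=a[320:395,283:358]; w=b[295:420,258:383]
    r=cv2.matchTemplate(w,t,cv2.TM_CCOEFF_NORMED); _,v,_,l=cv2.minMaxLoc(r); print('cap shift px',l[0]-25,l[1]-25,'score',round(v,3))
E
python3 - <<'E'
from h import *
s=arm.read_state(); print(s['position'],s['ee_rot'])
shot('wrist','w6'); held('w6')
E
```

```text
clock: 51.05
position: [508.0, -397.7, 42.4]
ee_rot: [-0.071, 0.997, -0.001, 0.0]
contact_force: [0.7, -0.9, 0.4]
gripper_width: 38.3
grasp_force: 0.0
clock: 51.85
position: [507.8, -397.6, 42.0]
ee_rot: [-0.071, 0.997, -0.001, -0.0]
contact_force: [-1.1, 1.3, 6.3]
gripper_width: 20.5
grasp_force: 58.7
clock: 52.65
position: [507.1, -397.1, 181.4]
ee_rot: [-0.071, 0.998, -0.0, -0.0]
contact_force: [-0.5, -0.2, -1.0]
gripper_width: 20.5
grasp_force: 58.9
[ 507.08093717 -397.13961265  181.39647724] [-7.05232688e-02  9.97510100e-01 -6.73890706e-05 -2.55021497e-04]
cap shift px -1 -8 score 0.803
```

```bash
python3 -m handwheel '[{"x":0.02,"y":0.06,"z":0,"ax":0,"ay":0,"az":0.05},{"x":0.04,"y":0.12,"z":0,"ax":0,"ay":0,"az":0.09},{"x":0.04,"y":0.12,"z":0,"ax":0,"ay":0,"az":0.09},{"x":0.04,"y":0.12,"z":0,"ax":0,"ay":0,"az":0.09},{"x":0.04,"y":0.12,"z":0,"ax":0,"ay":0,"az":0.09},{"x":0.04,"y":0.12,"z":0,"ax":0,"ay":0,"az":0.09},{"x":0.04,"y":0.12,"z":0,"ax":0,"ay":0,"az":0.09},{"x":0.04,"y":0.12,"z":0,"ax":0,"ay":0,"az":0.09}]'
python3 -m handwheel '[{"x":0.04,"y":0.12,"z":0,"ax":0,"ay":0,"az":0.09},{"x":0.025,"y":0.1,"z":0,"ax":0,"ay":0,"az":0.06},{"x":0,"y":0.059,"z":0,"ax":0,"ay":0,"az":0.04},{"x":0,"y":0,"z":0,"ax":0,"ay":0,"az":0},{"x":0,"y":0,"z":-0.1,"ax":0,"ay":0,"az":0},{"x":0,"y":0,"z":-0.07,"ax":0,"ay":0,"az":0},{"x":0,"y":0,"z":0,"ax":0,"ay":0,"az":0},{"x":0,"y":0,"z":0,"ax":0,"ay":0,"az":0}]'
python3 - <<'E'
from h import *
s=arm.read_state(); print(s['position'],s['ee_rot'],s['gripper_width'])
E
```

```text
clock: 53.5
position: [566.3, -216.1, 178.8]
ee_rot: [-0.571, 0.821, 0.001, -0.002]
contact_force: [0.2, -0.6, -0.7]
gripper_width: 20.1
grasp_force: 59.0
clock: 54.3
position: [579.8, -162.2, 146.3]
ee_rot: [-0.684, 0.729, -0.0, -0.001]
contact_force: [0.3, 0.5, 0.3]
gripper_width: 20.5
grasp_force: 59.1
[ 579.80249352 -162.19060613  146.26610304] [-6.84176954e-01  7.29314746e-01 -2.64463549e-04 -1.35148226e-03] 20.502163353894176
```

```bash
python3 -m handwheel '[{"x":0,"y":0.001,"z":-0.08,"ax":0,"ay":0,"az":0},{"x":0,"y":0,"z":-0.1,"ax":0,"ay":0,"az":0},{"x":0,"y":0,"z":-0.08,"ax":0,"ay":0,"az":0},{"x":0,"y":0,"z":-0.04,"ax":0,"ay":0,"az":0},{"x":0,"y":0,"z":0,"ax":0,"ay":0,"az":0},{"x":0,"y":0,"z":0,"ax":0,"ay":0,"az":0},{"x":0,"y":0,"z":0,"ax":0,"ay":0,"az":0},{"x":0,"y":0,"z":0,"ax":0,"ay":0,"az":0}]'
python3 -m handwheel '[{"x":0,"y":0,"z":-0.015,"ax":0,"ay":0,"az":0},{"x":0,"y":0,"z":-0.015,"ax":0,"ay":0,"az":0},{"x":0,"y":0,"z":-0.01,"ax":0,"ay":0,"az":0},{"x":0,"y":0,"z":-0.005,"ax":0,"ay":0,"az":0},{"x":0,"y":0,"z":0,"ax":0,"ay":0,"az":0},{"x":0,"y":0,"z":0,"ax":0,"ay":0,"az":0},{"x":0,"y":0,"z":0,"ax":0,"ay":0,"az":0},{"x":0,"y":0,"z":0,"ax":0,"ay":0,"az":0}]'
```

```text
clock: 55.1
position: [580.7, -161.4, 87.7]
ee_rot: [-0.685, 0.729, -0.001, -0.0]
contact_force: [-0.7, 0.7, -0.6]
gripper_width: 20.3
grasp_force: 59.1
clock: 55.9
position: [580.1, -161.3, 77.8]
ee_rot: [-0.685, 0.729, -0.001, -0.001]
contact_force: [-0.6, 0.9, 2.0]
gripper_width: 20.8
grasp_force: 59.2
```

Continuing in small steps, watching the force.

```bash
python3 -m handwheel '[{"x":0,"y":0,"z":-0.01,"ax":0,"ay":0,"az":0},{"x":0,"y":0,"z":-0.01,"ax":0,"ay":0,"az":0},{"x":0,"y":0,"z":0,"ax":0,"ay":0,"az":0},{"x":0,"y":0,"z":0,"ax":0,"ay":0,"az":0},{"x":0,"y":0,"z":0,"ax":0,"ay":0,"az":0},{"x":0,"y":0,"z":0,"ax":0,"ay":0,"az":0},{"x":0,"y":0,"z":0,"ax":0,"ay":0,"az":0},{"x":0,"y":0,"z":0,"ax":0,"ay":0,"az":0}]'
```

```text
clock: 56.7
position: [579.9, -161.2, 73.6]
ee_rot: [-0.685, 0.729, -0.0, -0.001]
contact_force: [-0.4, 1.9, -1.7]
gripper_width: 20.2
grasp_force: 59.2
```

```bash
python3 -m handwheel '[{"x":0,"y":0.003,"z":-0.012,"ax":0,"ay":0,"az":0},{"x":0,"y":0,"z":-0.01,"ax":0,"ay":0,"az":0},{"x":0,"y":0,"z":-0.01,"ax":0,"ay":0,"az":0},{"x":0,"y":0,"z":0,"ax":0,"ay":0,"az":0},{"x":0,"y":0,"z":0,"ax":0,"ay":0,"az":0},{"x":0,"y":0,"z":0,"ax":0,"ay":0,"az":0},{"x":0,"y":0,"z":0,"ax":0,"ay":0,"az":0},{"x":0,"y":0,"z":0,"ax":0,"ay":0,"az":0}]'
```

```text
clock: 57.5
position: [580.2, -160.8, 67.4]
ee_rot: [-0.685, 0.729, -0.001, -0.001]
contact_force: [-0.2, -0.7, -1.0]
gripper_width: 20.7
grasp_force: 59.2
```

```bash
python3 -m handwheel '[{"x":0,"y":0,"z":-0.004,"ax":0,"ay":0,"az":0},{"x":0,"y":0,"z":0,"ax":0,"ay":0,"az":0},{"x":0,"y":0,"z":0,"ax":0,"ay":0,"az":0},{"x":0,"y":0,"z":0,"ax":0,"ay":0,"az":0},{"x":0,"y":0,"z":0,"ax":0,"ay":0,"az":0},{"x":0,"y":0,"z":0,"ax":0,"ay":0,"az":0},{"x":0,"y":0,"z":0,"ax":0,"ay":0,"az":0},{"x":0,"y":0,"z":0,"ax":0,"ay":0,"az":0}]' -0.1
python3 -m handwheel '[{"x":0,"y":0,"z":0.04,"ax":0,"ay":0,"az":0},{"x":0,"y":0,"z":0.1,"ax":0,"ay":0,"az":0},{"x":0,"y":0,"z":0.15,"ax":0,"ay":0,"az":0},{"x":0,"y":0,"z":0.15,"ax":0,"ay":0,"az":0},{"x":0,"y":0,"z":0.14,"ax":0,"ay":0,"az":0},{"x":0,"y":0,"z":0,"ax":0,"ay":0,"az":0},{"x":0,"y":0,"z":0,"ax":0,"ay":0,"az":0},{"x":0,"y":0,"z":0,"ax":0,"ay":0,"az":0}]'
python3 -m handwheel '[{"x":-0.04,"y":-0.08,"z":0,"ax":0,"ay":0,"az":-0.09},{"x":-0.06,"y":-0.13,"z":0,"ax":0,"ay":0,"az":-0.09},{"x":-0.06,"y":-0.13,"z":0,"ax":0,"ay":0,"az":-0.09},{"x":-0.06,"y":-0.13,"z":0,"ax":0,"ay":0,"az":-0.09},{"x":-0.06,"y":-0.13,"z":0,"ax":0,"ay":0,"az":-0.09},{"x":-0.06,"y":-0.13,"z":0,"ax":0,"ay":0,"az":-0.09},{"x":-0.06,"y":-0.13,"z":0,"ax":0,"ay":0,"az":-0.09},{"x":-0.06,"y":-0.13,"z":0,"ax":0,"ay":0,"az":-0.09}]'
python3 -m handwheel '[{"x":-0.06,"y":-0.13,"z":0,"ax":0,"ay":0,"az":-0.09},{"x":-0.037,"y":-0.091,"z":0,"ax":0,"ay":0,"az":-0.06},{"x":0,"y":0,"z":-0.15,"ax":0,"ay":0,"az":0},{"x":0,"y":0,"z":-0.1,"ax":0,"ay":0,"az":0},{"x":0,"y":0,"z":0,"ax":0,"ay":0,"az":0},{"x":0,"y":0,"z":0,"ax":0,"ay":0,"az":0},{"x":0,"y":0,"z":0,"ax":0,"ay":0,"az":0},{"x":0,"y":0,"z":0,"ax":0,"ay":0,"az":0}]'
python3 - <<'E'
from h import *
s=arm.read_state(); print(s['position'],s['ee_rot'])
E
```

```text
clock: 58.3
position: [580.1, -160.7, 66.6]
ee_rot: [-0.685, 0.729, -0.001, -0.001]
contact_force: [0.5, 0.5, -0.9]
gripper_width: 38.4
grasp_force: 0.0
clock: 59.1
position: [579.4, -160.6, 181.7]
ee_rot: [-0.685, 0.729, 0.0, -0.001]
contact_force: [0.1, 0.4, -0.3]
gripper_width: 38.5
grasp_force: 0.0
clock: 59.9
position: [486.9, -359.4, 181.0]
ee_rot: [-0.185, 0.983, 0.001, -0.002]
contact_force: [1.5, 0.0, -0.3]
gripper_width: 38.0
grasp_force: 0.0
clock: 60.7
position: [469.5, -403.1, 133.8]
ee_rot: [-0.071, 0.997, -0.001, 0.0]
contact_force: [-0.4, -0.1, -0.1]
gripper_width: 38.8
grasp_force: 0.0
[ 469.47572786 -403.11613817  133.81999077] [-7.09928985e-02  9.97476536e-01 -7.54130501e-04  9.83626925e-06]
```

```bash
python3 -m handwheel '[{"x":-0.003,"y":0,"z":-0.1,"ax":0,"ay":0,"az":0},{"x":0,"y":0,"z":-0.15,"ax":0,"ay":0,"az":0},{"x":0,"y":0,"z":-0.12,"ax":0,"ay":0,"az":0},{"x":0,"y":0,"z":-0.09,"ax":0,"ay":0,"az":0},{"x":0,"y":0,"z":0,"ax":0,"ay":0,"az":0},{"x":0,"y":0,"z":0,"ax":0,"ay":0,"az":0},{"x":0,"y":0,"z":0,"ax":0,"ay":0,"az":0},{"x":0,"y":0,"z":0,"ax":0,"ay":0,"az":0}]'
python3 -m handwheel '[{"x":0,"y":0,"z":0,"ax":0,"ay":0,"az":0},{"x":0,"y":0,"z":0,"ax":0,"ay":0,"az":0},{"x":0,"y":0,"z":0,"ax":0,"ay":0,"az":0},{"x":0,"y":0,"z":0,"ax":0,"ay":0,"az":0},{"x":0,"y":0,"z":0,"ax":0,"ay":0,"az":0},{"x":0,"y":0,"z":0,"ax":0,"ay":0,"az":0},{"x":0,"y":0,"z":0,"ax":0,"ay":0,"az":0},{"x":0,"y":0,"z":0,"ax":0,"ay":0,"az":0}]' -1
python3 -m handwheel '[{"x":0,"y":0,"z":0.05,"ax":0,"ay":0,"az":0},{"x":0,"y":0,"z":0.1,"ax":0,"ay":0,"az":0},{"x":0,"y":0,"z":0.1,"ax":0,"ay":0,"az":0},{"x":0,"y":0,"z":0.15,"ax":0,"ay":0,"az":0},{"x":0,"y":0,"z":0.15,"ax":0,"ay":0,"az":0},{"x":0,"y":0,"z":0.15,"ax":0,"ay":0,"az":0},{"x":0,"y":0,"z":0,"ax":0,"ay":0,"az":0},{"x":0,"y":0,"z":0,"ax":0,"ay":0,"az":0}]'
python3 - <<'E'
from h import *
s=arm.read_state(); print(s['position'],s['ee_rot'])
shot('wrist','w7'); held('w7'); held('w7','w6')
E
```

```text
clock: 61.5
position: [469.0, -403.4, 42.2]
ee_rot: [-0.071, 0.997, -0.001, 0.0]
contact_force: [0.4, 0.4, -0.4]
gripper_width: 38.3
grasp_force: 0.0
clock: 62.3
position: [468.7, -403.3, 41.7]
ee_rot: [-0.071, 0.997, -0.001, -0.0]
contact_force: [-1.0, 1.4, 6.0]
gripper_width: 20.4
grasp_force: 58.7
clock: 63.1
position: [468.1, -402.8, 181.3]
ee_rot: [-0.071, 0.998, -0.0, -0.0]
contact_force: [-0.4, -0.2, -1.1]
gripper_width: 20.2
grasp_force: 58.9
[ 468.07194604 -402.75383567  181.25685681] [-7.05375825e-02  9.97509087e-01 -1.48178396e-04 -2.22629583e-04]
cap shift px -1 -11 score 0.757
cap shift px 0 -1 score 0.793
```

```bash
python3 -m handwheel '[{"x":0.04,"y":0.06,"z":0,"ax":0,"ay":0,"az":0.05},{"x":0.06,"y":0.1,"z":0,"ax":0,"ay":0,"az":0.09},{"x":0.06,"y":0.1,"z":0,"ax":0,"ay":0,"az":0.09},{"x":0.06,"y":0.1,"z":0,"ax":0,"ay":0,"az":0.09},{"x":0.06,"y":0.1,"z":0,"ax":0,"ay":0,"az":0.09},{"x":0.06,"y":0.1,"z":0,"ax":0,"ay":0,"az":0.09},{"x":0.06,"y":0.1,"z":0,"ax":0,"ay":0,"az":0.09},{"x":0.06,"y":0.1,"z":0,"ax":0,"ay":0,"az":0.09}]'
python3 -m handwheel '[{"x":0.06,"y":0.1,"z":0,"ax":0,"ay":0,"az":0.09},{"x":0.025,"y":0.063,"z":0,"ax":0,"ay":0,"az":0.06},{"x":0,"y":0.04,"z":0,"ax":0,"ay":0,"az":0.04},{"x":0,"y":0,"z":0,"ax":0,"ay":0,"az":0},{"x":0,"y":0,"z":-0.1,"ax":0,"ay":0,"az":0},{"x":0,"y":0,"z":-0.07,"ax":0,"ay":0,"az":0},{"x":0,"y":0,"z":0,"ax":0,"ay":0,"az":0},{"x":0,"y":0,"z":0,"ax":0,"ay":0,"az":0}]'
python3 - <<'E'
from h import *
s=arm.read_state(); print(s['position'],s['ee_rot'],s['gripper_width'])
E
```

```text
clock: 63.95
position: [559.5, -249.8, 178.6]
ee_rot: [-0.571, 0.821, 0.001, -0.002]
contact_force: [0.3, -0.7, 0.2]
gripper_width: 20.4
grasp_force: 59.0
clock: 64.75
position: [576.8, -210.8, 146.0]
ee_rot: [-0.684, 0.729, -0.0, -0.001]
contact_force: [-0.6, -0.2, 1.3]
gripper_width: 20.5
grasp_force: 59.0
[ 576.76128207 -210.8138989   146.02841069] [-6.84210445e-01  7.29283386e-01 -1.76441754e-04 -1.33370492e-03] 20.485256791378436
```

```bash
python3 -m handwheel '[{"x":0,"y":-0.001,"z":-0.08,"ax":0,"ay":0,"az":0},{"x":0,"y":0,"z":-0.1,"ax":0,"ay":0,"az":0},{"x":0,"y":0,"z":-0.08,"ax":0,"ay":0,"az":0},{"x":0,"y":0,"z":-0.04,"ax":0,"ay":0,"az":0},{"x":0,"y":0,"z":0,"ax":0,"ay":0,"az":0},{"x":0,"y":0,"z":0,"ax":0,"ay":0,"az":0},{"x":0,"y":0,"z":0,"ax":0,"ay":0,"az":0},{"x":0,"y":0,"z":0,"ax":0,"ay":0,"az":0}]'
python3 -m handwheel '[{"x":0,"y":0,"z":-0.015,"ax":0,"ay":0,"az":0},{"x":0,"y":0,"z":-0.015,"ax":0,"ay":0,"az":0},{"x":0,"y":0,"z":-0.01,"ax":0,"ay":0,"az":0},{"x":0,"y":0,"z":-0.005,"ax":0,"ay":0,"az":0},{"x":0,"y":0,"z":-0.005,"ax":0,"ay":0,"az":0},{"x":0,"y":0,"z":0,"ax":0,"ay":0,"az":0},{"x":0,"y":0,"z":0,"ax":0,"ay":0,"az":0},{"x":0,"y":0,"z":0,"ax":0,"ay":0,"az":0}]'
```

```text
clock: 65.55
position: [577.7, -210.6, 87.6]
ee_rot: [-0.685, 0.729, -0.001, -0.0]
contact_force: [-0.1, -0.1, 0.1]
gripper_width: 20.6
grasp_force: 59.0
clock: 66.35
position: [577.1, -210.4, 76.5]
ee_rot: [-0.685, 0.729, -0.001, -0.001]
contact_force: [-0.1, 1.6, -1.6]
gripper_width: 20.6
grasp_force: 59.0
```

```bash
python3 -m handwheel '[{"x":0,"y":0.001,"z":-0.015,"ax":0,"ay":0,"az":0},{"x":0,"y":0,"z":-0.012,"ax":0,"ay":0,"az":0},{"x":0,"y":0,"z":-0.01,"ax":0,"ay":0,"az":0},{"x":0,"y":0,"z":-0.005,"ax":0,"ay":0,"az":0},{"x":0,"y":0,"z":0,"ax":0,"ay":0,"az":0},{"x":0,"y":0,"z":0,"ax":0,"ay":0,"az":0},{"x":0,"y":0,"z":0,"ax":0,"ay":0,"az":0},{"x":0,"y":0,"z":0,"ax":0,"ay":0,"az":0}]'
```

```text
clock: 67.15
position: [577.0, -210.3, 68.1]
ee_rot: [-0.685, 0.729, -0.001, -0.001]
contact_force: [-0.6, 0.6, -1.0]
gripper_width: 20.2
grasp_force: 59.0
```

Lower about 1.5 mm, release, lift, back off, and look at everything.

```bash
python3 -m handwheel '[{"x":0,"y":0,"z":-0.008,"ax":0,"ay":0,"az":0},{"x":0,"y":0,"z":0,"ax":0,"ay":0,"az":0},{"x":0,"y":0,"z":0,"ax":0,"ay":0,"az":0},{"x":0,"y":0,"z":0,"ax":0,"ay":0,"az":0},{"x":0,"y":0,"z":0,"ax":0,"ay":0,"az":0},{"x":0,"y":0,"z":0,"ax":0,"ay":0,"az":0},{"x":0,"y":0,"z":0,"ax":0,"ay":0,"az":0},{"x":0,"y":0,"z":0,"ax":0,"ay":0,"az":0}]'
python3 -m handwheel '[{"x":0,"y":0,"z":0,"ax":0,"ay":0,"az":0},{"x":0,"y":0,"z":0,"ax":0,"ay":0,"az":0},{"x":0,"y":0,"z":0,"ax":0,"ay":0,"az":0},{"x":0,"y":0,"z":0,"ax":0,"ay":0,"az":0},{"x":0,"y":0,"z":0,"ax":0,"ay":0,"az":0},{"x":0,"y":0,"z":0,"ax":0,"ay":0,"az":0},{"x":0,"y":0,"z":0,"ax":0,"ay":0,"az":0},{"x":0,"y":0,"z":0,"ax":0,"ay":0,"az":0}]' -0.1
python3 -m handwheel '[{"x":0,"y":0,"z":0.04,"ax":0,"ay":0,"az":0},{"x":0,"y":0,"z":0.1,"ax":0,"ay":0,"az":0},{"x":0,"y":0,"z":0.2,"ax":0,"ay":0,"az":0},{"x":0,"y":0,"z":0.2,"ax":0,"ay":0,"az":0},{"x":0,"y":0,"z":0.2,"ax":0,"ay":0,"az":0},{"x":-0.15,"y":-0.15,"z":0.05,"ax":0,"ay":0,"az":0},{"x":-0.15,"y":-0.15,"z":0,"ax":0,"ay":0,"az":0},{"x":-0.15,"y":-0.15,"z":0,"ax":0,"ay":0,"az":0}]'
python3 -m handwheel '[{"x":-0.15,"y":-0.18,"z":0,"ax":0,"ay":0,"az":0},{"x":-0.15,"y":-0.18,"z":0,"ax":0,"ay":0,"az":0},{"x":-0.15,"y":-0.18,"z":0,"ax":0,"ay":0,"az":0},{"x":-0.15,"y":-0.18,"z":0,"ax":0,"ay":0,"az":0},{"x":0,"y":-0.2,"z":0,"ax":0,"ay":0,"az":0},{"x":0,"y":-0.2,"z":0,"ax":0,"ay":0,"az":0},{"x":0,"y":0,"z":0,"ax":0,"ay":0,"az":0},{"x":0,"y":0,"z":0,"ax":0,"ay":0,"az":0}]'
python3 - <<'E'
from h import *
b=shot('top','t4'); a=shot('scene','s4')
im=np.zeros((600,800,3),np.uint8)
im[:360,:400]=cv2.resize(a[220:400,160:360],(400,360),interpolation=cv2.INTER_CUBIC)
im[:360,400:]=cv2.resize(b[200:335,300:450],(400,360),interpolation=cv2.INTER_CUBIC)
im[360:,:300]=cv2.resize(b[230:360,70:232],(300,240)); im[360:,300:600]=cv2.resize(b[225:345,195:345],(300,240)); im[360:,600:]=cv2.resize(a[100:300,260:427],(200,240))
cv2.imwrite('pics/m2.png',im[:,:,::-1])
E
```

```text
clock: 67.95
position: [577.2, -210.3, 66.6]
ee_rot: [-0.685, 0.729, -0.001, -0.001]
contact_force: [1.1, 1.0, -1.1]
gripper_width: 20.5
grasp_force: 59.0
clock: 68.75
position: [577.1, -210.3, 66.5]
ee_rot: [-0.685, 0.729, -0.001, -0.001]
contact_force: [0.1, 0.5, 0.8]
gripper_width: 38.5
grasp_force: 0.0
clock: 69.55
position: [486.4, -300.9, 226.1]
ee_rot: [-0.685, 0.728, -0.002, -0.0]
contact_force: [0.2, -1.0, 0.2]
gripper_width: 38.4
grasp_force: 0.0
clock: 70.35
position: [366.6, -524.7, 224.2]
ee_rot: [-0.684, 0.729, -0.0, -0.001]
contact_force: [-0.6, 0.4, 0.0]
gripper_width: 38.2
grasp_force: 0.0
```

View pics/m2.png

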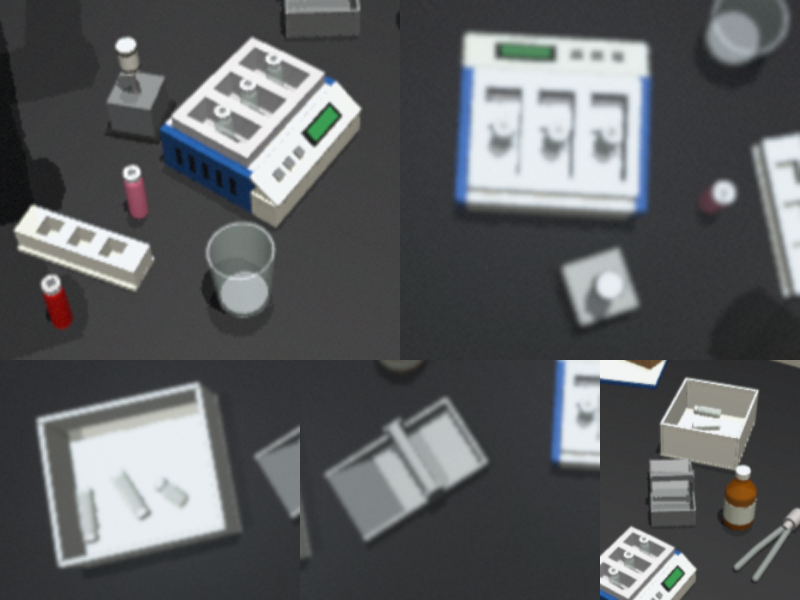

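The last picture shows three fresh vials upright in the bays with caps at (223,113), (248,86) and (275,60), and the rack empty. The rod is in its stand (127,48), all three used vials are in the bin, and the tote stands upright and empty. I'm handing in.

```bash
python3 -c "
from bench import arm
print(arm.job_done())"
```

```text
the job is handed in; nothing more can be done
None
```

The job is handed in at about 70 s of the 210 s limit; the simulator did not report a verdict, but my last pictures show three fresh vials upright in the bays, the rod back in its stand, all three used vials in the bin, and the empty tote upright on the bench.

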